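# Slide the box under the funnel and tip in the grinding balls

### The job

Push the blue box along its rails until it is fully home against the end stop under the funnel, firmly but without ramming it. Then tip all four steel balls from the white scoop into the funnel so that they drop into the box, and stand the scoop upright on the worktop again, leaving the box home and the specimen cups and decapper undisturbed.

Things in the scene. Friction and masses are not known exactly. Their poses are not given: they have to be found in the camera images.
- station: Fixed filling station: grey base 270 x 140 x 10 mm (x -165 to +105 mm) with two steel rails, two aluminium cheeks and a cover plate carrying a steel funnel. Origin on the worktop under the spout axis; z up; its +x runs along the rails, inwards, away from the entrance.
- cover_edge (a point): Middle of the cover plate's front edge, underside, 106 mm above the worktop (plate 6 mm thick, 130 mm wide). The plate overhangs the front wall of the box when home by 10 to 26 mm, so a vertical tool cannot follow the box: lean it back about 40 degrees, fingertips pointing inwards and down.
- funnel (a point): Centre of the funnel's round mouth, at rim level, 163 mm above the worktop. Mouth about 104 mm inside diameter, narrowing within 48 mm to a spout of 44 mm inside diameter that ends 85 mm above the worktop.
- box: Blue open box, 120 (x) x 90 (y) x 53 mm, walls 3 mm, captive on the rails: slides only along the station's x with 6 N friction, stays where left. Origin at the centre of its underside, 22.5 mm above the worktop; axes as the station's. Push its plain front wall, 60 mm from the origin towards -x. It starts 40 to 93 mm short of home; never push with over 45 N (20 is ample).
- plunger (a joint): Red sprung plunger of the black end stop at the rails' inner end (m). 0 = out; grows as the box presses it; the box meets the stop's firm rubber pad (8 N per mm) at 0.008. Spring under 0.8 N, far less than the rail friction. The stop is set anywhere within 8 mm either way of the box being centred under the spout, and its place is not reported: push until resistance rises sharply.
- scoop: White hand scoop, loose, 120 to 195 g empty. Origin at the underside below the middle of the pan; mouth to its +x, handle to -x, z up. Pan 80 (x) x 78 (y) mm, sides 42 mm high, back wall 56 mm. Floor rises 10 degrees to the open lip, so balls stay at the back while level; they roll out when it is tipped nose-down well past that (45 degrees empties it). Stands on its flat foot.
- scoop_grip (a point): Good grip on the scoop's green handle, at (-100, 0, 46) mm in the scoop's frame: bar 18 mm wide (y), 20 mm high (z 36 to 56 mm), from x -40 to -144 mm.
- scoop_lip (a point): Middle of the scoop's open lip, where balls leave, at (+40, 0, 21) mm in the scoop's frame.
- ball_1: Polished steel grinding ball, 16 mm diameter, 17 g, origin at its centre; starts in the scoop, at the back wall.
- ball_2: Polished steel grinding ball, 16 mm diameter, 17 g, origin at its centre; starts in the scoop, at the back wall.
- ball_3: Polished steel grinding ball, 16 mm diameter, 17 g, origin at its centre; starts in the scoop, at the back wall.
- ball_4: Polished steel grinding ball, 16 mm diameter, 17 g, origin at its centre; starts in the scoop, at the back wall.
- specimen_cup_1: Bystander: white specimen cup with orange screw cap, 44 mm diameter, 53 mm tall, loose; origin at the centre of its underside. Leave alone.
- specimen_cup_2: Bystander: white specimen cup with blue screw cap, 44 mm diameter, 53 mm tall, loose; origin at the centre of its underside. Leave alone.
- decapper: Bystander: orange waisted hand decapper, 35 mm diameter, 70 mm tall, loose; origin at the centre of its underside. Leave alone.

How it is judged:
By the outcome, as a careful person would: the job done as asked, in the order asked, and still so for the second after the job is handed in, with the robot touching nothing.
It also fails if it takes over 72 s, if anything falls off the work surface, if the arm or the gripper's body presses on something with over 40 N, if the wrist force passes 120 N, or if a joint passes its speed limit or range.

### The arm

A 6-joint arm with a two-finger parallel gripper is mounted at the origin on a cart in front of the work surface, level with it; the furniture and walls round the work are solid. World frame = base frame: x ahead of the robot, y to its left, z up, the work surface at z = 0. Lengths are in mm, angles in rad, forces in N, time in s.
With the tool pointing down it reaches from about 225 to 875 mm from the base axis. Payload 3.4 kg.
Tool frame: the origin (TCP) lies at the very end of the fingers, on their centre line; the grasp point (between the pads) lies env.hold_point_z behind it (env.hold_point_z is the distance from the TCP to the grasp point, in mm); z points along the fingers, y is the line along which they close (so a half turn about z gives the same grasp; the last joint's range is limited). The gripper opens to 85 mm and grips with 20 to 120 N. Pads are 22 mm wide; open, the fingers measure 114 mm over their backs; the gripper's body (76 mm by 85 mm) begins 54 mm behind the grasp point. The pads swing forward as they close: fully open they stand 13 mm farther back than shut.
Start: joints at [1.188, 0.276, 1.505, -0, 1.361, -0.121], TCP at [148.837, 555.437, 231.328] pointing down, gripper open.
Joint ranges: [-2.89, 2.89], [-0.75, 2.08], [0.22, 2.7], [-1.18, 4.32], [0.11, 2.71], [-2.7, 2.7]. Speed limits (rad/s): [2.57, 2.57, 3.14, 3.14, 3.14, 3.14].

### API

Orientations are given as a unit quaternion [x, y, z, w].
In Python, from workcell import status, grab_frame, camera_params, env, spotter gives the robot as it stands. The module is installed in compiled form; this text tells all that it offers.
- The arm moves only by the tool move_arm, never from a script. Its argument "steps" is a list of rows, each a list of 3 entries, a list of its own where there are three numbers: the opening, from -1 (shut) to 1 (fully open), then the shift along the tool's x, y, z normalised to -1 to 1, where 1 is 0.12 m, then the turn, a rotation vector about the tool's x, y, z normalised to -1 to 1, where 1 is 2 pi rad. A call has 1 to 12 rows; each row is the pose to reach, as a shift and turn from the pose commanded when the call began, along the tool's axes at that moment, turning the shorter way round; what a row does not reach only later rows make up. A row lasts 1/10 s, in which the tool goes at most 50 mm and 8.59 degrees, less where a joint would pass 70% of its speed; a pose out of reach is approached as far as the arm can. A call with a number of a shift or a turn outside -1 to 1 is refused whole. A call with a gripper value outside its range is refused whole. The fingers move at their own pace and stop on an object; the grip force is fixed at half the most. Time passes only in rows, so rows that repeat a pose let the fingers close. It gives the time, the measured TCP pose, the force, the opening and the grip force at its end, in the units of the state.
- status.read_state(): the state, without advancing time (a new reading comes with each control period).
- grab_frame(name): name is "side" or "top"; returns the picture (420x560x3 uint8, red, green, blue); there is no depth.
- camera_params(name): a dict with "K" (3x3 intrinsics, pixels), "xyz" and "orientation" of the camera in the world. Camera axes: x right, y down, z forward; pixel columns grow to the right and rows downward; lengths in mm; the calibration is good to about 2 mm. A picture is of the moment at which its call begins. camera_params takes no time and is no camera call.
- env.close_job(): hands the job in; it is judged then, once.
Trained networks look in the newest picture that a camera, given by its name, has taken for a name from the list of things; names that differ only in an ending like _2 or _b are one class to them, and where a whole thing is asked for, a point or a joint stands for the part that bears it (a point fixed in the world has none). Each returns a list of dicts, best first, with "p" (0 to 1); they miss things now and then, are a little off and sometimes report something else, mostly with a low value. They report only what shows in the picture. A call takes as long as a camera call.
- spotter.boxes_of(label, camera): "xyz" ([x, y, z] in mm, in world coordinates, good to about 4 mm: the middle of the surface that is visible of it).
- spotter.trace(label, camera): "pixels" (420x560 bool, what is visible of it).
The state is a dict: "time_s": time; "q": joint angles; "dq": joint speeds; "effort": joint torques, N m; "eef_pos": TCP position; "ee_rot": TCP orientation; "contact_force": force on the tool from outside, world axes, zero at the start; "wrist_torque": the same for the moment, N m; "finger_gap": finger opening in mm; "grip_force": force on a finger pad.
Only numpy, scipy, OpenCV 4.12 (cv2) and the standard library are available. Lean on these libraries where they do the work, as an engineer would, in place of code of your own. Each camera call takes 0.05 s, during which the arm holds its last target. There are 200 camera calls.

## Working session

There is one attempt and no reset: what is moved stays moved. The work goes in short steps, Python scripts to look and compute and a tool call to move; the robot and the scene stay as the last step left them, time stands still between calls to the robot, and variables do not carry over. Pictures are saved under pics/ and viewed, at most 10 in all, crops included, and the job is handed in when it is done.

Besides the shell and the picture viewer there is one more tool, called after "Emit:" by a JSON object that holds its "method" and its "body". move_arm: Moves the arm, as the interface text tells. Its arguments: {"type":"object","properties":{"steps":{"type":"array"}},"required":["steps"]}

```bash
mkdir -p pics; python3 - <<'E'
from workcell import status, grab_frame, camera_params, env, spotter
import cv2
s=status.read_state(); print({k:s[k] for k in('time_s','eef_pos','ee_rot','finger_gap')}, env.hold_point_z)
for c in('side','top'):
    cv2.imwrite(f'pics/{c}0.png',grab_frame(c)[...,::-1]); p=camera_params(c); print(c,p)
    for l in('station','funnel','cover_edge','box','scoop','scoop_grip','scoop_lip','specimen_cup_1','decapper','ball_1'):
        try: print(c,l,[( [round(v) for v in d['xyz']],round(d['p'],2)) for d in spotter.boxes_of(l,c)][:4])
        except Exception as e: print(c,l,e)
print(status.read_state()['time_s'])
E
```

```text
{'time_s': 0.0, 'eef_pos': array([148.6226998 , 554.92042746, 230.43086091]), 'ee_rot': array([ 1.30525235e-01,  9.91444561e-01, -8.89940510e-04, -2.31832855e-04]), 'finger_gap': 85.47347119624496} 18.700000000000003
side {'K': array([[526.02543384,   0.        , 275.27677725],
       [  0.        , 526.02543384, 211.90864656],
       [  0.        ,   0.        ,   1.        ]]), 'xyz': array([-129.18855425, -908.94617021,  834.04879821]), 'orientation': array([ 0.82962106, -0.25295875,  0.14084041, -0.4773937 ])}
side station [([547, 251, 61], 0.91)]
side funnel [([548, 258, 59], 0.87)]
side cover_edge [([544, 253, 61], 0.86)]
side box [([506, 261, 53], 0.87)]
side scoop [([406, -150, 25], 0.73)]
side scoop_grip [([415, -145, 31], 0.65)]
side scoop_lip [([410, -148, 32], 0.85)]
side specimen_cup_1 [([436, 450, 38], 0.8), ([633, -66, 43], 0.62)]
side decapper [([671, 85, 41], 0.73)]
side ball_1 []
top {'K': array([[462.69055362,   0.        , 278.62181287],
       [  0.        , 462.69055362, 205.42865206],
       [  0.        ,   0.        ,   1.        ]]), 'xyz': array([ 424.73141445,   84.86451079, 1382.94655691]), 'orientation': array([ 0.71629195, -0.6963406 ,  0.02812046, -0.03528236])}
top station [([534, 283, 109], 0.56)]
top funnel [([540, 282, 114], 0.94)]
top cover_edge [([540, 286, 115], 0.9)]
top box [([488, 277, 28], 0.57)]
top scoop [([417, -121, 20], 0.86)]
top scoop_grip []
top scoop_lip [([414, -118, 22], 0.91)]
top specimen_cup_1 [([640, -58, 52], 0.72), ([434, 458, 54], 0.61), ([669, 97, 67], 0.46)]
top decapper []
top ball_1 []
1.1
```

View pics/top0.png

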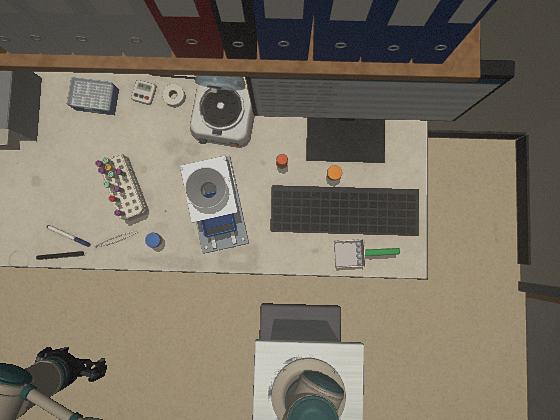

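View pics/side0.png

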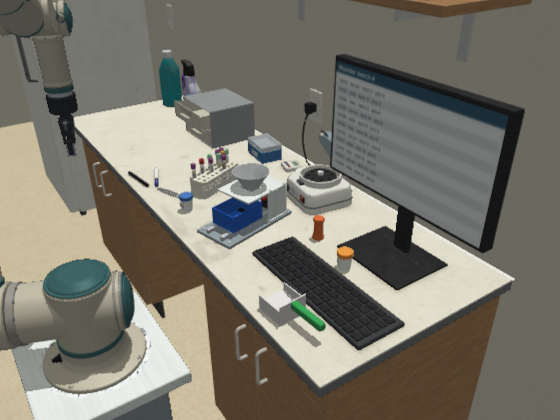

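The top view shows the station at about (212,205), its entrance towards the robot. The scoop is at (350,253) with its handle to the right (-y). The side view agrees. Next I'll enlarge both for precise poses.

```bash
cat > h.py <<'E'
from workcell import status, grab_frame, camera_params, env, spotter
import numpy as np, cv2
from scipy.spatial.transform import Rotation as R
def ray(c,u,v,z):
    p=camera_params(c); d=R.from_quat(p['orientation']).as_matrix()@np.linalg.inv(p['K'])@[u,v,1]
    o=np.array(p['xyz']); return o+d*(z-o[2])/d[2]
def proj(c,X):
    p=camera_params(c); q=p['K']@(R.from_quat(p['orientation']).as_matrix().T@(np.array(X)-p['xyz'])); return q[:2]/q[2]
E
python3 - <<'E'
from h import *
im=cv2.imread('pics/top0.png')
a=cv2.resize(im[148:258,172:262],None,fx=5,fy=5,interpolation=cv2.INTER_CUBIC)
b=cv2.resize(im[225:285,325:411],None,fx=4,fy=4,interpolation=cv2.INTER_CUBIC)
o=np.zeros((550,800,3),np.uint8); o[:,:450]=a; o[:240,450:794]=b
cv2.imwrite('pics/crop.png',o)
grab_frame('top')
for l in('station','funnel','box','scoop','scoop_grip'):
    for d in spotter.trace(l,'top')[:1]:
        m=d['pixels'].astype(np.uint8); r=cv2.minAreaRect(cv2.findNonZero(m)); print(l,d['p'],m.sum(),r)
hsv=cv2.cvtColor(im,cv2.COLOR_BGR2HSV)
g=cv2.inRange(hsv[225:285,325:411],(40,100,40),(80,255,255)); pts=cv2.findNonZero(g).reshape(-1,2)+[325,225]
r=cv2.minAreaRect(pts.astype(np.float32)); print('green',len(pts),r); 
for p in cv2.boxPoints(r): print(p,ray('top',*p,56).round(1))
E
```

```text
station 0.71 4511 ((213.66470336914062, 204.24119567871094), (91.00233459472656, 52.38870620727539), 77.47119140625)
funnel 0.85 4596 ((214.15048217773438, 204.0950469970703), (92.25785064697266, 52.799678802490234), 77.27564239501953)
box 0.58 624 ((215.6371612548828, 212.7310333251953), (43.08073425292969, 33.30896759033203), 77.7352294921875)
scoop 0.84 981 ((367.0, 253.0), (66.0, 28.0), 0.0)
scoop_grip 0.75 961 ((366.4754638671875, 251.2295379638672), (28.79036521911621, 65.18573760986328), 84.80557250976562)
green 190 ((382.4689636230469, 251.47242736816406), (5.696036338806152, 33.29539108276367), 86.633544921875)
[365.68277 249.6069 ] [ 424.4 -151.7   56. ]
[398.9207  247.65173] [ 432.7 -246.1   56. ]
[399.25516 253.33795] [ 416.6 -247.2   56. ]
[366.01724 255.29312] [ 408.3 -152.8   56. ]
```

View pics/crop.png

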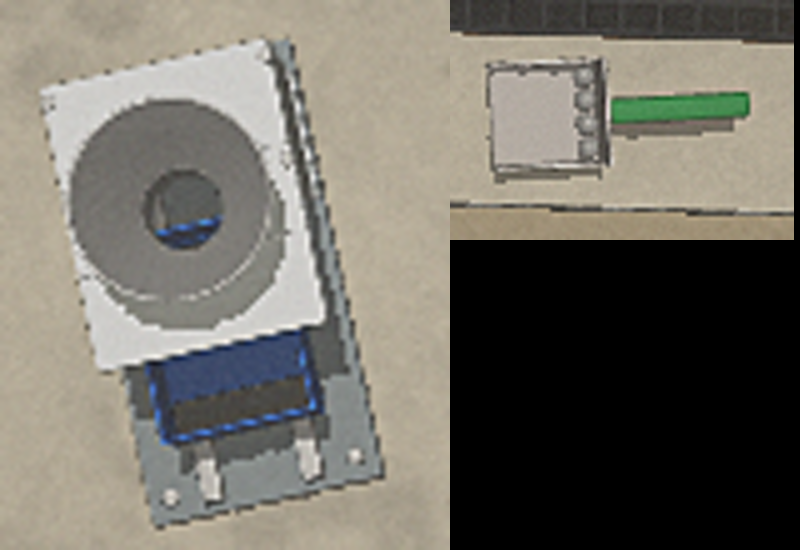

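The crop shows the funnel rim centred near (172,198) in crop pixels, the cover front edge from (98,370) to (325,325), and the box front rim from (165,443) to (322,408). All four balls are at the scoop's back wall.

```bash
python3 - <<'E'
from h import *
A=lambda u,v,z: ray('top',(u+.5)/5-.5+172,(v+.5)/5-.5+148,z)
B=lambda u,v,z: ray('top',(u-450+.5)/4-.5+325,(v+.5)/4-.5+225,z)
f=A(172,198,163);print('funnel',f, [A(*p,163).round(0) for p in((70,198),(272,198),(172,97),(172,302))])
def yaw(a,b):
    d=b-a; return np.degrees(np.arctan2(d[1],d[0]))
c1,c2=A(98,370,112),A(325,325,112); print('cover',c1,c2,np.linalg.norm(c1-c2),yaw(c2,c1)-90)
b1,b2,b3=A(157,527,10),A(382,477,10),A(290,40,10); print('base',b1,b2,b3,yaw(b2,b1)-90,yaw(b2,b3),np.linalg.norm(b1-b2),np.linalg.norm(b2-b3))
x1,x2=A(165,443,75.5),A(322,408,75.5); print('boxfront',x1,x2,yaw(x2,x1)-90,np.linalg.norm(x1-x2))
w=np.radians(12.5);ex=np.array([np.cos(w),np.sin(w),0])
for y in (11,12,12.5,13,14):
    e=np.array([np.cos(np.radians(y)),np.sin(np.radians(y)),0]); n=np.array([-e[1],e[0],0])
    print(y,'funnel rel to base mid-front: x',((f-(b1+b2)/2)@e),'y',((f-(b1+b2)/2)@n),'boxfront x rel funnel',((x1+x2)/2-f)@e,((x1+x2)/2-f)@n,'cover',((c1+c2)/2-f)@e)
for n,p,z in(('lipL',(490,65),42),('lipR',(495,170),42),('bkL',(602,60),56),('bkR',(606,165),56)): print(n,B(*p,z))
h0,h1=B(611,109,56),B(749,104,56);print('handle',h0,h1,yaw(h1,h0),np.linalg.norm(h1-h0))
print(status.read_state()['time_s'])
E
```

```text
funnel [577.56260838 293.34937024 163.        ] [array([576., 348., 163.]), array([579., 240., 163.]), array([632., 296., 163.]), array([522., 291., 163.])]
cover [487.44436891 338.7887833  112.        ] [515.78197976 214.61267227 112.        ] 127.36846838343 12.855048200760166
base [400.63082214 319.99856412  10.        ] [433.8834921  187.95280432  10.        ] [694.49860463 252.44762212  10.        ] 14.134715636685058 13.899813115325536 136.16836174624737 268.4768489142696
boxfront [449.07621167 306.3018026   75.5       ] [471.33465932 218.30477052  75.5       ] 14.194966993869741 90.76847551494339
11 funnel rel to base mid-front: x 164.87304208398322 y 8.06255840572907 boxfront x rel funnel -121.12486310848166 -8.08287542449799 cover -77.73073976348559
12 funnel rel to base mid-front: x 164.98864216731445 y 5.183899098030973 boxfront x rel funnel -121.24748083223906 -5.967724022791003 cover -77.75120408716361
12.5 funnel rel to base mid-front: x 165.0275973848731 y 3.7439224683360863 boxfront x rel funnel -121.29494165522141 -4.909426344575396 cover -77.75255494306882
13 funnel rel to base mid-front: x 165.05398511196063 y 2.303660724450059 boxfront x rel funnel -121.33316539878425 -3.850754794536033 cover -77.74798464088386
14 funnel rel to base mid-front: x 165.06905101382785 y -0.5772793665035867 boxfront x rel funnel -121.38189070776819 -1.7326125890675457 cover -77.72108240532083
lipL [446.92869957 -64.37607409  42.        ]
lipR [371.85324358 -69.29936254  42.        ]
bkL [ 452.53487476 -142.60770396   56.        ]
bkR [ 378.21468675 -146.36496818   56.        ]
handle [ 417.90398468 -149.43674088   56.        ] [ 424.26483636 -247.45100244   56.        ] 93.7131290260212 98.22044544256835
1.4
```

```bash
cat >> h.py <<'E'
def rot(h,L):
    h,L=np.radians([h,L]); hx=np.array([np.cos(h),np.sin(h),0]); zh=np.array([0,0,1.])
    x=np.cos(L)*hx+np.sin(L)*zh; z=np.sin(L)*hx-np.cos(L)*zh
    return np.c_[x,np.cross(z,x),z]
def go(*tg):
    """targets (pos,h,L): shift/turn from present measured pose"""
    s=status.read_state(); R0=R.from_quat(s['ee_rot']); p0=np.array(s['eef_pos'])
    print('now',s['time_s'],p0.round(1),'h,L',np.degrees(np.arctan2(*R0.as_matrix()[1::-1,0])).round(1),np.degrees(np.arcsin(R0.as_matrix()[2,0])).round(1),'q',np.round(s['q'],2),'F',np.round(s['contact_force'],1),'gap',round(s['finger_gap'],1),round(s['grip_force'],1))
    for pos,h,L in tg:
        sh=R0.inv().apply(np.array(pos)-p0)/120; tu=(R0.inv()*R.from_matrix(rot(h,L))).as_rotvec()/(2*np.pi)
        print(sh.round(4).tolist(),tu.round(4).tolist())
F=np.array([577.5,293.3,0])
def st(x,y,z,w=14.):
    w=np.radians(w); return F+[x*np.cos(w)-y*np.sin(w),x*np.sin(w)+y*np.cos(w),z]
E
python3 - <<'E'
from h import *
print(st(-160,0,48))
go(((250,455,231),194,-42),(st(-160,0,200),194,-42))
E
```

```text
[422.2526838 254.5924967  48.       ]
now 1.4 [148.8 555.4 231.3] h,L 165.0 -0.0 q [ 1.19  0.28  1.5   0.    1.36 -0.12] F [ 0.4 -0.1  0.4] gap 85.6 0.0
[-1.0309, -0.5903, 0.0027] [-0.0295, -0.1141, -0.0769]
[-2.8497, -1.8319, 0.261] [-0.0295, -0.1141, -0.0769]
```

Emit:
{"method": "move_arm", "body": {"steps": [[-1,[-0.4,-0.25,0],[0,0,0]],[-1,[-0.8,-0.5,0],[-0.015,-0.057,-0.038]],[-1,[-1,-0.6,0],[-0.0295,-0.1141,-0.0769]],[-1,[-1,-0.6,0],[-0.0295,-0.1141,-0.0769]],[-1,[-1,-0.6,0],[-0.0295,-0.1141,-0.0769]],[-1,[-1,-0.6,0],[-0.0295,-0.1141,-0.0769]],[-1,[-1,-0.6,0],[-0.0295,-0.1141,-0.0769]],[-1,[-1,-0.6,0],[-0.0295,-0.1141,-0.0769]]]}}

```text
time_s: 2.2
eef_pos: [243.7, 452.0, 228.6]
ee_rot: [-0.117, 0.927, 0.041, 0.355]
contact_force: [-0.3, -0.3, 0.5]
finger_gap: -0.1
grip_force: 0.0
```

```bash
python3 - <<'E'
from h import *
go((st(-160,0,200),194,-42),(st(-160,0,48),194,-42))
E
```

```text
now 2.2 [243.7 452.  228.6] h,L -165.5 -41.8 q [ 1.37  0.09  2.01 -0.88  0.9   0.07] F [-0.3 -0.3  0.5] gap -0.1 0.0
[-0.6066, -1.9585, 0.8793] [-0.0003, -0.0004, 0.0011]
[0.2383, -1.9508, 1.8229] [-0.0003, -0.0004, 0.0011]
```

Emit:
{"method": "move_arm", "body": {"steps": [[-1,[-0.1,-0.35,0.15],[0,0,0.001]],[-1,[-0.2,-0.7,0.3],[0,0,0.001]],[-1,[-0.3,-0.98,0.44],[0,0,0.001]],[-1,[-0.3,-0.98,0.44],[0,0,0.001]]]}}

```text
time_s: 2.6
eef_pos: [338.1, 351.0, 216.4]
ee_rot: [-0.106, 0.928, 0.042, 0.355]
contact_force: [-0.6, -0.5, 0.6]
finger_gap: 0.1
grip_force: 0.0
```

Emit:
{"method": "move_arm", "body": {"steps": [[-1,[-0.1,-0.35,0.15],[0,0,0]],[-1,[-0.2,-0.7,0.3],[0,0,0]],[-1,[-0.3,-0.98,0.44],[0,0,0]],[-1,[-0.3,-0.98,0.44],[0,0,0]],[-1,[-0.3,-0.98,0.44],[0,0,0]]]}}

```text
time_s: 3.1
eef_pos: [425.2, 255.6, 201.8]
ee_rot: [-0.108, 0.927, 0.045, 0.356]
contact_force: [0.2, -0.6, -0.3]
finger_gap: 0.1
grip_force: 0.0
```

```bash
python3 - <<'E'
from h import *
go((st(-160,0,48),194,-42))
E
```

```text
now 3.1 [425.2 255.6 201.8] h,L -166.9 -42.1 q [ 0.55 -0.07  2.26 -0.71  0.32 -0.64] F [ 0.2 -0.6 -0.3] gap 0.1 0.0
[0.8781, -0.0102, 0.9335] [-0.0003, 0.0002, -0.0018]
```

Emit:
{"method": "move_arm", "body": {"steps": [[-1,[0.2,0,0.22],[0,0,-0.002]],[-1,[0.45,0,0.48],[0,0,-0.002]],[-1,[0.7,0,0.75],[0,0,-0.002]],[-1,[0.88,-0.01,0.93],[0,0,-0.002]],[-1,[0.88,-0.01,0.93],[0,0,-0.002]],[-1,[0.88,-0.01,0.93],[0,0,-0.002]]]}}

```text
time_s: 3.7
eef_pos: [426.9, 251.6, 119.2]
ee_rot: [-0.121, 0.938, 0.044, 0.323]
contact_force: [0.1, -0.2, 0.2]
finger_gap: 0.0
grip_force: 0.0
```

```bash
python3 - <<'E'
from h import *
go((st(-135,0,48),194,-42),(st(-100,0,48),194,-42),(st(-75,0,48),194,-42),(st(-60,0,48),194,-42))
im=grab_frame('side')[...,::-1]; cv2.imwrite('pics/s1.png',cv2.resize(im[120:280,150:350],None,fx=4,fy=3.75))
E
```

```text
now 3.7 [426.9 251.6 119.2] h,L -165.4 -38.1 q [ 0.5   0.08  2.36 -1.18  0.15 -0.21] F [ 0.1 -0.2  0.2] gap 0.0 0.0
[0.2263, 0.0282, 0.5763] [0.0021, -0.0109, 0.0012]
[-0.0033, 0.0241, 0.7561] [0.0021, -0.0109, 0.0012]
[-0.1673, 0.0211, 0.8846] [0.0021, -0.0109, 0.0012]
[-0.2657, 0.0194, 0.9616] [0.0021, -0.0109, 0.0012]
```

View pics/s1.png

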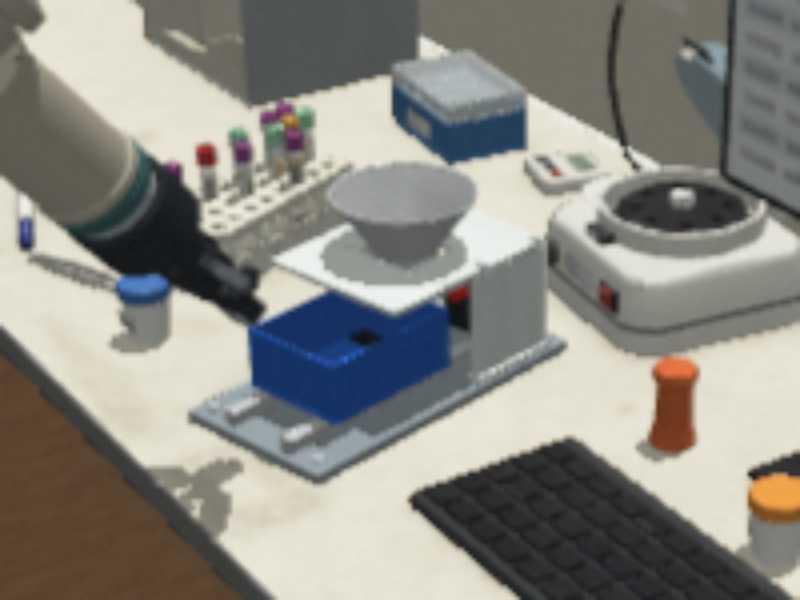

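The view shows the tool near the box's front wall at (255,310) in the crop, but joints 4 and 5 are at their limits. I'll turn the lean towards the arm's own plane and lean less.

```bash
python3 - <<'E'
from h import *
go((st(-160,0,119),204,-35),(st(-150,0,46),204,-35))
E
```

```text
now 3.75 [426.9 251.3 119.2] h,L -165.4 -38.1 q [ 0.5   0.08  2.36 -1.18  0.15 -0.21] F [ 1.  -0.5 -0.1] gap -0.2 0.0
[0.025, 0.0365, -0.0175] [-0.0146, 0.0086, -0.0211]
[0.3345, 0.0323, 0.5128] [-0.0146, 0.0086, -0.0211]
```

Emit:
{"method": "move_arm", "body": {"steps": [[-1,[0.02,0.03,-0.02],[-0.0146,0.0086,-0.021]],[-1,[0.02,0.03,-0.02],[-0.0146,0.0086,-0.021]],[-1,[0.02,0.03,-0.02],[-0.0146,0.0086,-0.021]]]}}

```text
time_s: 4.05
eef_pos: [419.6, 243.9, 113.4]
ee_rot: [-0.152, 0.941, 0.042, 0.299]
contact_force: [-1.7, 0.7, -0.6]
finger_gap: -0.2
grip_force: 0.0
```

```bash
python3 - <<'E'
from h import *
go((st(-152,0,46),204,-35))
E
```

```text
now 4.05 [419.6 243.9 113.4] h,L -161.3 -35.1 q [ 0.45  0.06  2.35 -0.6   0.15 -0.87] F [-1.7  0.7 -0.6] gap -0.2 0.0
[0.2283, 0.0805, 0.5249] [-0.011, 0.0002, -0.0121]
```

```bash
cat > fk.py <<'E'
from h import *
from scipy.optimize import least_squares
D=[([1.188,.276,1.505,0,1.361,-.121],[148.8,555.4,231.3],165,0),([1.37,.09,2.01,-.88,.9,.07],[243.7,452,228.6],-165.5,-41.8),
([.55,-.07,2.26,-.71,.32,-.64],[425.2,255.6,201.8],-166.9,-42.1),([.5,.08,2.36,-1.18,.15,-.21],[426.9,251.5,119.2],-165.4,-38.1),([.45,.06,2.35,-.6,.15,-.87],[419.6,243.9,113.4],-161.3,-35.1)]
def fk(q,P):
    H,a,L1,L2,e,d=P
    A=lambda ax,t:R.from_euler(ax,t)
    sh=q[1]+q[2]
    r=a+L1*np.sin(q[1])+L2*np.sin(sh)+e*np.cos(sh); z=H+L1*np.cos(q[1])+L2*np.cos(sh)-e*np.sin(sh)
    W=A('z',q[0]).apply([r,0,z])
    T=A('z',q[0])*A('y',sh)*A('z',q[3])*A('y',q[4])*A('z',q[5])*A('z',np.pi)
    return W+d*T.as_matrix()[:,2],T
def fit():
    f=lambda P: np.concatenate([fk(q,P)[0]-p for q,p,h,L in D]+[np.array([P[4]])*.01])
    return least_squares(f,[300,0,400,400,0,250])
LO=np.array([-2.89,-.75,.22,-1.18,.11,-2.7]);HI=np.array([2.89,2.08,2.7,4.32,2.71,2.7])
def ik(pos,h,L,P,q0):
    Rt=R.from_matrix(rot(h,L))
    def f(q):
        p,T=fk(q,P); return np.r_[(p-pos)/100,(Rt.inv()*T).as_rotvec()]
    best=None
    for s in q0:
        o=least_squares(f,np.clip(s,LO+.01,HI-.01),bounds=(LO,HI))
        if best is None or o.cost<best.cost: best=o
    return best.x,best.cost
E
python3 - <<'E'
from fk import *
o=fit(); P=o.x; print(P.round(1),o.cost, o.fun.round(1))
for q,p,h,L in D: print((R.from_matrix(rot(h,L)).inv()*fk(q,P)[1]).magnitude().round(3),end=' ')
print(); np.save('P.npy',P)
q0=[D[0][0],D[4][0],[.5,0,2.2,3.1,.4,2.2],[.5,0,2.2,1.5,.4,-2.2]]
for x in(-150,-130,-100,-70):
  for h,L in((194,-42),(204,-35),(209,-42),(209,-30),(204,-25),(194,-30),(194,-55),(204,-55)):
    q,c=ik(st(x,0,46),h,L,P,q0); print(x,h,L,'%.5f'%c,q.round(2))
E
```

```text
[ 76.  126.8 458.6 321.1   0.9 207.9] 6297.006075858122 [ 62.5 -30.7  10.1 -20.2  16.8 -13.6  12.9 -37.  -10.4  20.2 -40.    3.3
  26.1 -48.1  10.6   0. ]Traceback (most recent call last):
  File "<stdin>", line 3, in <module>
AttributeError: 'float' object has no attribute 'round'
```

```bash
python3 - <<'E'
import re
s=open('fk.py').read()
s=s.replace("H,a,L1,L2,e,d=P","H,a,L1,L2,e,d,b,w=P").replace(".apply([r,0,z])",".apply([r,b,z])")
s=s.replace("return W+d*T.as_matrix()[:,2],T","V=A('z',q[0])*A('y',sh)*A('z',S[0]*q[3]); return W+d*T.as_matrix()[:,2]+V.apply([0,w,0]),T")
s=s.replace("A('z',q[3])*A('y',q[4])*A('z',q[5])*A('z',np.pi)","A('z',S[0]*q[3])*A('y',q[4])*A('z',S[1]*q[5])*A('z',S[2])")
s=s.replace("def fk","S=[1,1,np.pi]\ndef fk").replace("[300,0,400,400,0,250]","[300,0,400,400,0,250,0,0]").replace("P[4]])*.01","P[4],P[7],P[1]])*.02")
open('fk.py','w').write(s)
E
python3 - <<'E'
from fk import *
import fk
for a in(1,-1):
  for b in(1,-1):
    for c in(0,np.pi/2,np.pi,-np.pi/2):
      fk.S[:]=[a,b,c]
      m=[round(float((R.from_matrix(rot(h,L)).inv()*fk.fk(q,np.zeros(8))[1]).magnitude()),2) for q,p,h,L in D]
      if sum(m)<4: 
        o=fit(); print(a,b,c,m,o.cost,o.x.round(1),o.fun.round(1))
E
```

```text
1 1 1.5707963267948966 [0.0, 0.01, 0.01, 0.02, 0.01] 12.908114085938077 [126.3   8.9 628.5 410.4  54.7 360.2  66.6   2.2] [ 0.2 -1.   0.4  1.2  1.9 -0.5 -0.2 -1.6 -0.9 -1.1  1.3 -1.8 -0.4  0.9
  2.8  1.1  0.   0.2]
1 -1 1.5707963267948966 [0.24, 0.14, 1.28, 0.41, 1.74] 12.90811408585139 [126.3   8.9 628.5 410.4  54.7 360.2  66.6   2.2] [ 0.2 -1.   0.4  1.2  1.9 -0.5 -0.2 -1.6 -0.9 -1.1  1.3 -1.8 -0.4  0.9
  2.8  1.1  0.   0.2]
```

```bash
sed -i 's/S=\[1,1,np.pi\]/S=[1,1,np.pi\/2]/' fk.py; python3 - <<'E'
from fk import *
P=fit().x; np.save('P.npy',P)
q0=[D[0][0],D[4][0],[.5,0,2.2,3.1,.4,2.2],[.5,0,2.2,1.5,.4,-2.2]]
for x in(-150,-130,-100,-70):
  for h,L in((194,-42),(204,-35),(204,-42),(204,-25),(194,-25),(194,-55),(190,-42),(180,-40)):
    for s in (q0[:2],q0[2:]):
      q,c=ik(st(x,0,46),h,L,P,s)
      if c<1e-4: print(x,h,L,'%.5f'%c,q.round(2))
E
```

```text
-150 194 -42 0.00000 [0.55 0.32 2.53 3.62 0.46 1.37]
-150 204 -35 0.00000 [0.4  0.25 2.45 3.08 0.17 1.62]
-150 204 -42 0.00000 [0.4  0.31 2.56 3.11 0.47 1.58]
-150 204 -25 0.00000 [ 0.39  0.23  2.29  0.07  0.18 -1.66]
-150 204 -25 0.00000 [ 0.39  0.23  2.29  0.07  0.18 -1.66]
-150 194 -25 0.00000 [ 0.47  0.24  2.28 -0.44  0.22 -0.94]
-150 194 -25 0.00000 [ 0.47  0.24  2.28 -0.44  0.22 -0.94]
-150 190 -42 0.00000 [0.61 0.33 2.5  3.82 0.47 1.28]
-150 180 -40 0.00005 [0.7  0.33 2.42 4.32 0.46 1.  ]
-130 194 -42 0.00000 [0.53 0.33 2.49 3.62 0.43 1.35]
-130 204 -35 0.00000 [0.39 0.27 2.41 3.03 0.15 1.66]
-130 204 -42 0.00000 [0.39 0.32 2.52 3.09 0.44 1.59]
-130 204 -25 0.00000 [ 0.38  0.25  2.26  0.08  0.2  -1.68]
-130 204 -25 0.00000 [ 0.38  0.25  2.26  0.08  0.2  -1.68]
-130 194 -25 0.00000 [ 0.46  0.26  2.24 -0.39  0.23 -1.  ]
-130 194 -25 0.00000 [ 0.46  0.26  2.24 -0.39  0.23 -1.  ]
-130 194 -55 0.00000 [0.6  0.58 2.7  3.47 1.09 1.62]
-130 190 -42 0.00000 [0.59 0.34 2.47 3.82 0.44 1.25]
-130 180 -40 0.00008 [0.67 0.34 2.39 4.32 0.44 0.97]
-100 194 -42 0.00000 [0.51 0.35 2.43 3.62 0.3
[... 247 characters left out ...]
00000 [ 0.44  0.29  2.18 -0.33  0.25 -1.07]
-100 194 -25 0.00000 [ 0.44  0.29  2.18 -0.33  0.25 -1.07]
-100 194 -55 0.00000 [0.56 0.55 2.62 3.45 0.99 1.58]
-100 190 -42 0.00000 [0.56 0.35 2.41 3.83 0.4  1.21]
-70 194 -42 0.00000 [0.48 0.37 2.37 3.62 0.35 1.29]
-70 204 -35 0.00007 [0.36 0.32 2.3  2.81 0.11 1.85]
-70 204 -42 0.00000 [0.36 0.36 2.4  3.03 0.35 1.63]
-70 204 -25 0.00000 [ 0.36  0.32  2.14  0.09  0.25 -1.71]
-70 204 -25 0.00000 [ 0.36  0.32  2.14  0.09  0.25 -1.71]
-70 194 -25 0.00000 [ 0.43  0.32  2.12 -0.28  0.28 -1.13]
-70 194 -25 0.00000 [ 0.43  0.32  2.12 -0.28  0.28 -1.13]
-70 194 -55 0.00000 [0.53 0.54 2.55 3.44 0.92 1.55]
-70 190 -42 0.00000 [0.53 0.37 2.35 3.85 0.37 1.16]
```

```bash
cat >> fk.py <<'E'
def rows(wps,n,g,nd=3):
    """joint waypoints, rows per leg -> rows in calls of 12 relative to each call's start (first: measured)"""
    P=np.load('P.npy'); s=status.read_state(); qs=[np.array(s['q'])]
    for w,k in zip(wps,n): a=qs[-1]; qs+= [a+(np.array(w)-a)*(i+1)/k for i in range(k)]
    f=[fk(q,P) for q in qs]; off=np.array(s['eef_pos'])-f[0][0]
    for i in range(0,len(qs)-1,12):
        p0,T0=f[i]; print('CALL tip',p0.round(0)); out=[]
        for p,T in f[i+1:i+13]:
            out.append([g,(T0.inv().apply(p-p0)/120).round(nd).tolist(),((T0.inv()*T).as_rotvec()/2/np.pi).round(nd).tolist()])
        print(str(out)); print('end',f[min(i+12,len(qs)-1)][0].round(0), 'step deg',max(np.degrees((f[j][1].inv()*f[j+1][1]).magnitude()) for j in range(i,min(i+12,len(qs)-1))).round(1), 'minz',min(x[0][2] for x in f[i:i+13]).round(0))
E
python3 - <<'E'
from fk import *
P=np.load('P.npy')
for z in (200,46):
  q,c=ik(st(-165,0,z),24,42,P,[[.5,0,2.2,3.1,.4,-1.5]]); print(z,q.round(2),c)
  if z==200: qA=q
rows([[.43,-.1,2.22,-.4,.35,-1.0],qA],[6,30],-1)
E
```

```text
200 [ 0.49 -0.09  2.41  4.32  0.11 -2.7 ] 0.010302347940239093
46 [ 0.41  0.31  2.6   3.13  0.49 -1.57] 4.215694604213504e-30
CALL tip [422. 244. 116.]
[[-1, [-0.112, -0.049, -0.089], [0.002, -0.003, 0.003]], [-1, [-0.217, -0.092, -0.183], [0.004, -0.006, 0.006]], [-1, [-0.315, -0.131, -0.284], [0.005, -0.008, 0.009]], [-1, [-0.407, -0.164, -0.39], [0.006, -0.011, 0.012]], [-1, [-0.492, -0.191, -0.501], [0.007, -0.013, 0.015]], [-1, [-0.571, -0.213, -0.616], [0.007, -0.015, 0.019]], [-1, [-0.495, -0.049, -0.602], [-0.001, -0.012, 0.032]], [-1, [-0.442, 0.114, -0.599], [-0.01, -0.009, 0.046]], [-1, [-0.412, 0.272, -0.606], [-0.019, -0.006, 0.061]], [-1, [-0.404, 0.423, -0.621], [-0.027, -0.004, 0.075]], [-1, [-0.416, 0.562, -0.643], [-0.035, -0.002, 0.089]], [-1, [-0.446, 0.687, -0.671], [-0.042, -0.001, 0.104]]]
end [394. 323. 212.] step deg 6.0 minz 116.0
CALL tip [394. 323. 212.]
[[-1, [0.031, 0.117, 0.001], [-0.007, 0.001, 0.015]], [-1, [0.041, 0.228, -0.004], [-0.013, 0.002, 0.03]], [-1, [0.032, 0.329, -0.013], [-0.019, 0.002, 0.045]], [-1, [0.004, 0.418, -0.025], [-0.025, 0.002,
[... 540 characters left out ...]
 -0.007], [-0.003, -0.004, 0.015]], [-1, [-0.166, 0.038, -0.016], [-0.005, -0.008, 0.031]], [-1, [-0.257, 0.035, -0.029], [-0.007, -0.012, 0.047]], [-1, [-0.349, 0.016, -0.043], [-0.009, -0.016, 0.062]], [-1, [-0.441, -0.017, -0.059], [-0.011, -0.02, 0.078]], [-1, [-0.529, -0.064, -0.078], [-0.012, -0.024, 0.093]], [-1, [-0.612, -0.124, -0.097], [-0.012, -0.028, 0.109]], [-1, [-0.686, -0.194, -0.118], [-0.013, -0.032, 0.124]], [-1, [-0.752, -0.274, -0.14], [-0.013, -0.036, 0.14]], [-1, [-0.807, -0.361, -0.161], [-0.014, -0.04, 0.156]], [-1, [-0.851, -0.453, -0.183], [-0.014, -0.044, 0.171]], [-1, [-0.884, -0.547, -0.204], [-0.014, -0.047, 0.187]]]
end [417. 254. 197.] step deg 5.8 minz 197.0
```

```bash
python3 - <<'E'
from fk import *
rows([[.43,-.1,2.22,-.4,.35,-1.0],[.41,-.05,2.55,3.13,.45,-1.57]],[5,31],-1)
E
```

```text
CALL tip [422. 244. 116.]
[[-1, [-0.133, -0.058, -0.107], [0.002, -0.004, 0.004]], [-1, [-0.257, -0.108, -0.223], [0.004, -0.007, 0.007]], [-1, [-0.371, -0.151, -0.347], [0.006, -0.01, 0.011]], [-1, [-0.476, -0.186, -0.478], [0.007, -0.013, 0.015]], [-1, [-0.571, -0.213, -0.616], [0.007, -0.015, 0.019]], [-1, [-0.449, -0.115, -0.591], [0.002, -0.01, 0.032]], [-1, [-0.338, -0.011, -0.572], [-0.004, -0.005, 0.046]], [-1, [-0.238, 0.098, -0.561], [-0.009, -0.0, 0.06]], [-1, [-0.15, 0.21, -0.555], [-0.014, 0.004, 0.074]], [-1, [-0.075, 0.324, -0.556], [-0.02, 0.009, 0.088]], [-1, [-0.014, 0.438, -0.562], [-0.025, 0.014, 0.102]], [-1, [0.034, 0.551, -0.573], [-0.03, 0.018, 0.116]]]
end [361. 294. 169.] step deg 5.6 minz 116.0
CALL tip [361. 294. 169.]
[[-1, [0.099, 0.059, 0.01], [-0.004, 0.004, 0.014]], [-1, [0.186, 0.124, 0.015], [-0.009, 0.009, 0.029]], [-1, [0.259, 0.195, 0.015], [-0.013, 0.013, 0.043]], [-1, [0.318, 0.268, 0.012], [-0.017, 0.016, 0.058]], [-1, [0.363, 0.343, 0.006], [-0.022, 0.02, 0.072]], [-1, [0.392, 0.418, -0.004], [-0.026, 0.023, 0.087]], [-1, [0.407, 0.491, -0.01
[... 366 characters left out ...]

[[-1, [0.0, 0.072, -0.006], [-0.005, 0.001, 0.014]], [-1, [-0.015, 0.148, -0.016], [-0.011, 0.002, 0.029]], [-1, [-0.045, 0.225, -0.03], [-0.017, 0.003, 0.043]], [-1, [-0.091, 0.302, -0.049], [-0.023, 0.003, 0.058]], [-1, [-0.152, 0.377, -0.073], [-0.029, 0.003, 0.072]], [-1, [-0.228, 0.447, -0.102], [-0.035, 0.002, 0.086]], [-1, [-0.319, 0.512, -0.136], [-0.042, 0.002, 0.1]], [-1, [-0.423, 0.568, -0.175], [-0.048, 0.001, 0.114]], [-1, [-0.54, 0.615, -0.219], [-0.055, -0.0, 0.129]], [-1, [-0.669, 0.651, -0.269], [-0.062, -0.002, 0.142]], [-1, [-0.807, 0.674, -0.324], [-0.069, -0.004, 0.156]], [-1, [-0.954, 0.683, -0.384], [-0.076, -0.006, 0.17]]]
end [431. 260. 226.] step deg 5.6 minz 214.0
```

Emit:
{"method": "move_arm", "body": {"steps": [[-1,[-0.133,-0.058,-0.107],[0.002,-0.004,0.004]],[-1,[-0.257,-0.108,-0.223],[0.004,-0.007,0.007]],[-1,[-0.371,-0.151,-0.347],[0.006,-0.01,0.011]],[-1,[-0.476,-0.186,-0.478],[0.007,-0.013,0.015]],[-1,[-0.571,-0.213,-0.616],[0.007,-0.015,0.019]],[-1,[-0.449,-0.115,-0.591],[0.002,-0.01,0.032]],[-1,[-0.338,-0.011,-0.572],[-0.004,-0.005,0.046]],[-1,[-0.238,0.098,-0.561],[-0.009,0,0.06]],[-1,[-0.15,0.21,-0.555],[-0.014,0.004,0.074]],[-1,[-0.075,0.324,-0.556],[-0.02,0.009,0.088]],[-1,[-0.014,0.438,-0.562],[-0.025,0.014,0.102]],[-1,[0.034,0.551,-0.573],[-0.03,0.018,0.116]]]}}

```text
time_s: 5.25
eef_pos: [357.9, 294.5, 166.6]
ee_rot: [0.165, 0.94, 0.224, 0.196]
contact_force: [0.3, 0.2, -0.3]
finger_gap: 0.1
grip_force: 0.0
```

```bash
python3 - <<'E'
from fk import *
print(status.read_state()['q'])
rows([[.41,-.05,2.55,3.13,.45,-1.57]],[24],-1)
E
```

```text
[ 0.42262742 -0.09150245  2.29396083  0.40134534  0.3771475  -1.13166021]
CALL tip [360. 294. 170.]
[[-1, [0.099, 0.06, 0.01], [-0.004, 0.004, 0.014]], [-1, [0.186, 0.127, 0.016], [-0.009, 0.009, 0.029]], [-1, [0.259, 0.198, 0.017], [-0.013, 0.013, 0.043]], [-1, [0.318, 0.273, 0.014], [-0.018, 0.016, 0.058]], [-1, [0.362, 0.349, 0.007], [-0.022, 0.02, 0.072]], [-1, [0.391, 0.424, -0.002], [-0.026, 0.023, 0.087]], [-1, [0.406, 0.498, -0.013], [-0.031, 0.026, 0.101]], [-1, [0.405, 0.568, -0.027], [-0.035, 0.028, 0.116]], [-1, [0.39, 0.633, -0.041], [-0.04, 0.03, 0.131]], [-1, [0.361, 0.69, -0.057], [-0.044, 0.032, 0.145]], [-1, [0.319, 0.739, -0.073], [-0.048, 0.034, 0.16]], [-1, [0.265, 0.778, -0.089], [-0.053, 0.035, 0.175]]]
end [349. 382. 215.] step deg 5.6 minz 169.0
CALL tip [349. 382. 215.]
[[-1, [-0.001, 0.072, -0.005], [-0.005, 0.001, 0.014]], [-1, [-0.016, 0.148, -0.015], [-0.011, 0.002, 0.029]], [-1, [-0.047, 0.225, -0.029], [-0.017, 0.002, 0.043]], [-1, [-0.093, 0.301, -0.048], [-0.023, 0.003, 0.058]], [-1, [-0.155, 0.375, -0.071], [-0.029, 0.003, 0.072]], [-1, [-0.232, 0.445, -0.1], [-0.035, 0.002, 0.086]], [-1, [-0.323, 0.509, -0.134], [-0.042, 0.001, 0.1]], [-1, [-0.428, 0.564, -0.172], [-0.048, 0.0, 0.114]], [-1, [-0.545, 0.61, -0.216], [-0.055, -0.001, 0.128]], [-1, [-0.674, 0.645, -0.266], [-0.062, -0.002, 0.142]], [-1, [-0.812, 0.668, -0.32], [-0.069, -0.004, 0.156]], [-1, [-0.959, 0.676, -0.38], [-0.076, -0.007, 0.17]]]
end [431. 260. 226.] step deg 5.6 minz 215.0
```

Working as planned, so I'll continue.

Emit:
{"method": "move_arm", "body": {"steps": [[-1,[0.099,0.06,0.01],[-0.004,0.004,0.014]],[-1,[0.186,0.127,0.016],[-0.009,0.009,0.029]],[-1,[0.259,0.198,0.017],[-0.013,0.013,0.043]],[-1,[0.318,0.273,0.014],[-0.018,0.016,0.058]],[-1,[0.362,0.349,0.007],[-0.022,0.02,0.072]],[-1,[0.391,0.424,-0.002],[-0.026,0.023,0.087]],[-1,[0.406,0.498,-0.013],[-0.031,0.026,0.101]],[-1,[0.405,0.568,-0.027],[-0.035,0.028,0.116]],[-1,[0.39,0.633,-0.041],[-0.04,0.03,0.131]],[-1,[0.361,0.69,-0.057],[-0.044,0.032,0.145]],[-1,[0.319,0.739,-0.073],[-0.048,0.034,0.16]],[-1,[0.265,0.778,-0.089],[-0.053,0.035,0.175]]]}}

```text
time_s: 6.45
eef_pos: [347.1, 382.0, 211.9]
ee_rot: [0.571, 0.683, 0.454, -0.024]
contact_force: [-0.8, 0.6, 0.6]
finger_gap: -0.2
grip_force: 0.0
```

Emit:
{"method": "move_arm", "body": {"steps": [[-1,[-0.001,0.072,-0.005],[-0.005,0.001,0.014]],[-1,[-0.016,0.148,-0.015],[-0.011,0.002,0.029]],[-1,[-0.047,0.225,-0.029],[-0.017,0.002,0.043]],[-1,[-0.093,0.301,-0.048],[-0.023,0.003,0.058]],[-1,[-0.155,0.375,-0.071],[-0.029,0.003,0.072]],[-1,[-0.232,0.445,-0.1],[-0.035,0.002,0.086]],[-1,[-0.323,0.509,-0.134],[-0.042,0.001,0.1]],[-1,[-0.428,0.564,-0.172],[-0.048,0,0.114]],[-1,[-0.545,0.61,-0.216],[-0.055,-0.001,0.128]],[-1,[-0.674,0.645,-0.266],[-0.062,-0.002,0.142]],[-1,[-0.812,0.668,-0.32],[-0.069,-0.004,0.156]],[-1,[-0.959,0.676,-0.38],[-0.076,-0.007,0.17]]]}}

```text
time_s: 7.65
eef_pos: [429.6, 259.1, 222.6]
ee_rot: [0.836, 0.179, 0.508, -0.105]
contact_force: [0.9, 0.3, -0.4]
finger_gap: 0.2
grip_force: 0.0
```

```bash
python3 - <<'E'
from fk import *
P=np.load('P.npy')
q,c=ik(st(-155,0,46),20,42,P,[[.5,0,2.4,3.1,.4,-1.5]]); print(q.round(2),c,status.read_state()['q'].round(2))
go((st(-155,0,120),20,45),(st(-155,0,46),20,42))
rows([q],[6],-1)
E
```

```text
[ 0.47  0.31  2.56  3.32  0.47 -1.64] 5.409781244168127e-21 [ 0.38 -0.05  2.55  3.08  0.46 -1.53]
now 7.65 [429.6 259.1 222.6] h,L 24.7 62.5 q [ 0.38 -0.05  2.55  3.08  0.46 -1.53] F [ 0.9  0.3 -0.4] gap 0.2 0.0
[-0.7726, 0.0109, 0.368] [-0.0083, -0.0486, 0.0074]
[-1.3196, 0.007, 0.6528] [-0.0081, -0.057, 0.0076]
CALL tip [435. 256. 225.]
[[-1, [-0.204, -0.007, 0.141], [-0.001, -0.009, 0.002]], [-1, [-0.417, -0.014, 0.269], [-0.002, -0.019, 0.004]], [-1, [-0.64, -0.021, 0.383], [-0.003, -0.028, 0.005]], [-1, [-0.87, -0.028, 0.483], [-0.004, -0.038, 0.006]], [-1, [-1.107, -0.034, 0.568], [-0.006, -0.047, 0.007]], [-1, [-1.35, -0.037, 0.637], [-0.008, -0.057, 0.008]]]
end [427. 256.  46.] step deg 3.5 minz 46.0
```

Emit:
{"method": "move_arm", "body": {"steps": [[-1,[-0.204,-0.003,0.141],[-0.001,-0.009,0.002]],[-1,[-0.417,-0.005,0.269],[-0.002,-0.019,0.004]],[-1,[-0.64,-0.007,0.383],[-0.003,-0.028,0.005]],[-1,[-0.87,-0.01,0.46],[-0.005,-0.038,0.006]],[-1,[-0.87,-0.01,0.46],[-0.005,-0.038,0.006]]]}}

```text
time_s: 8.15
eef_pos: [429.8, 260.5, 102.4]
ee_rot: [0.896, 0.169, 0.404, -0.079]
contact_force: [0.3, 0.0, 0.4]
finger_gap: 0.1
grip_force: 0.0
```

```bash
python3 - <<'E'
from fk import *
print(status.read_state()['q'].round(2))
go((st(-155,0,46),20,42))
E
```

```text
[ 0.44  0.19  2.55  3.24  0.45 -1.62]
now 8.15 [429.8 260.5 102.4] h,L 21.2 48.6 q [ 0.44  0.19  2.55  3.24  0.45 -1.62] F [0.3 0.  0.4] gap 0.1 0.0
[-0.3757, 0.0309, 0.2841] [-0.0035, -0.0182, 0.0023]
```

Emit:
{"method": "move_arm", "body": {"steps": [[-1,[-0.15,0.01,0.12],[-0.001,-0.008,0.001]],[-1,[-0.3,0.02,0.22],[-0.003,-0.015,0.002]],[-1,[-0.376,0.03,0.284],[-0.0035,-0.018,0.002]],[-1,[-0.376,0.03,0.284],[-0.0035,-0.018,0.002]]]}}

```text
time_s: 8.55
eef_pos: [427.7, 255.7, 47.5]
ee_rot: [0.918, 0.163, 0.356, -0.062]
contact_force: [-0.2, 1.0, -0.3]
finger_gap: -0.1
grip_force: 0.0
```

```bash
python3 - <<'E'
from fk import *
go(*[(st(x,0,46),20,42) for x in (-130,-100,-88,-76,-60)])
E
```

```text
now 8.55 [427.7 255.7  47.5] h,L 20.1 42.3 q [ 0.45  0.3   2.54  3.3   0.45 -1.64] F [-0.2  1.  -0.3] gap -0.1 0.0
[0.1415, 0.0194, 0.1455] [0.0, -0.0009, 0.0003]
[0.3253, 0.0458, 0.3128] [0.0, -0.0009, 0.0003]
[0.3988, 0.0564, 0.3798] [0.0, -0.0009, 0.0003]
[0.4723, 0.0669, 0.4467] [0.0, -0.0009, 0.0003]
[0.5704, 0.081, 0.536] [0.0, -0.0009, 0.0003]
```

Emit:
{"method": "move_arm", "body": {"steps": [[-1,[0.07,0.01,0.07],[0,0,0]],[-1,[0.12,0.017,0.12],[0,0,0]],[-1,[0.14,0.02,0.14],[0,0,0]],[-1,[0.16,0.024,0.155],[0,0,0]],[-1,[0.18,0.027,0.17],[0,0,0]],[-1,[0.2,0.03,0.185],[0,0,0]],[-1,[0.22,0.034,0.205],[0,0,0]],[-1,[0.245,0.038,0.23],[0,0,0]],[-1,[0.27,0.041,0.255],[0,0,0]],[-1,[0.295,0.044,0.28],[0,0,0]],[-1,[0.32,0.046,0.305],[0,0,0]],[-1,[0.32,0.046,0.305],[0,0,0]]]}}

```text
time_s: 9.75
eef_pos: [477.5, 267.6, 45.2]
ee_rot: [0.919, 0.162, 0.354, -0.062]
contact_force: [-3.1, -1.9, 1.1]
finger_gap: 0.2
grip_force: 1.7
```

```bash
cat > pp.py <<'E'
from h import *
w=np.radians(14);e=np.array([np.cos(w),np.sin(w),0]);s=status.read_state();print('station x',(np.array(s['eef_pos'])-F)@e,'y',(np.array(s['eef_pos'])-F)@[-e[1],e[0],0],'push F',-np.array(s['contact_force'])@e)
E
python3 - <<'E'
from pp import *
go(*[(st(x,0,46),20,42) for x in (-88,-76,-70)])
im=grab_frame('side')[...,::-1]; cv2.imwrite('pics/s2.png',cv2.resize(im[140:260,180:330],None,fx=5,fy=5))
E
```

```text
station x -103.26608730043887 y -0.7347472320902005 push F 3.515285649265876
now 9.75 [477.5 267.6  45.2] h,L 20.1 42.1 q [ 0.41  0.34  2.44  3.26  0.37 -1.64] F [-3.1 -1.9  1.1] gap 0.2 1.7
[0.0988, 0.0073, 0.0803] [0.0001, -0.0002, 0.0002]
[0.1726, 0.0177, 0.147] [0.0001, -0.0002, 0.0002]
[0.2095, 0.023, 0.1803] [0.0001, -0.0002, 0.0002]
```

View pics/s2.png

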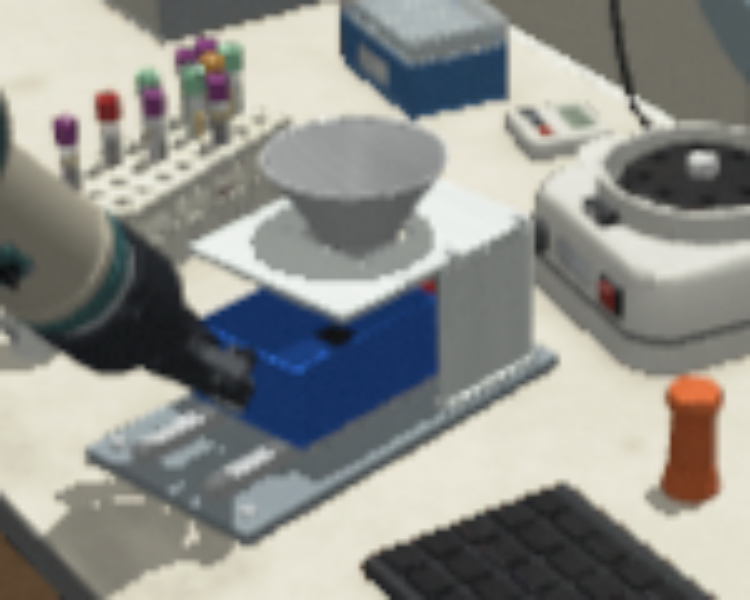

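The fingertips are at (235,390), in contact with the front wall, and the box has begun to slide under the cover with clearance. I'll keep pushing.

Emit:
{"method": "move_arm", "body": {"steps": [[-1,[0.025,0.003,0.022],[0,0,0]],[-1,[0.05,0.006,0.044],[0,0,0]],[-1,[0.075,0.008,0.066],[0,0,0]],[-1,[0.1,0.01,0.088],[0,0,0]],[-1,[0.125,0.012,0.11],[0,0,0]],[-1,[0.125,0.012,0.11],[0,0,0]]]}}

```text
time_s: 10.4
eef_pos: [496.9, 272.8, 45.2]
ee_rot: [0.919, 0.162, 0.353, -0.062]
contact_force: [-2.8, -1.8, -0.9]
finger_gap: 0.1
grip_force: 1.7
```

```bash
python3 pp.py
```

```text
station x -83.15900018686645 y -0.3485605476554679 push F 3.176366467931587
```

Emit:
{"method": "move_arm", "body": {"steps": [[-1,[0.0123,0.0015,0.011],[0,0,0]],[-1,[0.0246,0.003,0.022],[0,0,0]],[-1,[0.037,0.0045,0.033],[0,0,0]],[-1,[0.049,0.006,0.044],[0,0,0]],[-1,[0.055,0.007,0.049],[0,0,0]]]}}

```text
time_s: 10.9
eef_pos: [504.9, 274.9, 45.1]
ee_rot: [0.919, 0.162, 0.353, -0.062]
contact_force: [-5.9, -5.1, 2.5]
finger_gap: 0.0
grip_force: 3.2
```

Emit:
{"method": "move_arm", "body": {"steps": [[-1,[0.008,0.001,0.007],[0,0,0]],[-1,[0.016,0.002,0.014],[0,0,0]],[-1,[0.0185,0.0025,0.0165],[0,0,0]]]}}

```text
time_s: 11.2
eef_pos: [507.7, 275.6, 45.1]
ee_rot: [0.919, 0.162, 0.353, -0.062]
contact_force: [-6.1, -4.3, 1.9]
finger_gap: 0.3
grip_force: 3.2
```

```bash
python3 pp.py
```

```text
station x -72.03697230006539 y -0.2313124591944409 push F 7.002431165610915
```

Emit:
{"method": "move_arm", "body": {"steps": [[-1,[0.008,0.001,0.007],[0,0,0]],[-1,[0.016,0.002,0.014],[0,0,0]],[-1,[0.0185,0.0025,0.0165],[0,0,0]]]}}

```text
time_s: 11.5
eef_pos: [510.4, 276.3, 45.0]
ee_rot: [0.919, 0.162, 0.353, -0.062]
contact_force: [-7.4, -5.0, 3.2]
finger_gap: 0.0
grip_force: 4.0
```

Emit:
{"method": "move_arm", "body": {"steps": [[-1,[0.006,0.001,0.0055],[0,0,0]],[-1,[0.0125,0.0015,0.011],[0,0,0]],[-1,[0.0125,0.0015,0.011],[0,0,0]]]}}

```text
time_s: 11.8
eef_pos: [511.2, 276.5, 44.9]
ee_rot: [0.92, 0.162, 0.352, -0.062]
contact_force: [-9.8, -6.4, 6.2]
finger_gap: -0.2
grip_force: 5.7
```

Emit:
{"method": "move_arm", "body": {"steps": [[-1,[0.006,0.001,0.0055],[0,0,0]],[-1,[0.0125,0.0015,0.011],[0,0,0]],[-1,[0.0125,0.0015,0.011],[0,0,0]]]}}

```text
time_s: 12.1
eef_pos: [511.8, 276.7, 44.5]
ee_rot: [0.92, 0.163, 0.351, -0.061]
contact_force: [-15.2, -7.3, 10.0]
finger_gap: 0.3
grip_force: 7.9
```

```bash
python3 pp.py
```

```text
station x -67.77646941700615 y -0.21497664179565937 push F 16.504215037431692
```

Emit:
{"method": "move_arm", "body": {"steps": [[-1,[0.007,0.001,0.006],[0,0,0]],[-1,[0.009,0.001,0.008],[0,0,0]],[-1,[0.009,0.001,0.008],[0,0,0]]]}}

```text
time_s: 12.4
eef_pos: [512.1, 276.7, 44.0]
ee_rot: [0.92, 0.163, 0.351, -0.061]
contact_force: [-17.3, -8.6, 10.9]
finger_gap: -0.0
grip_force: 9.4
```

```bash
python3 pp.py; python3 - <<'E'
from fk import *
P=np.load('P.npy')
go((st(-67,0,45)-40*rot(20,42)[:,2],20,42),(st(-150,0,46),20,42))
# scoop grasp candidates
u=np.radians(94);U=np.array([np.cos(u),np.sin(u),0]);o=np.array([412,-107,0]);g=o-100*U+[0,0,46]
for h in(94,274):
  for L in(0,15,25,35):
    Ls=L if h==94 else -L; T=rot(h,Ls); tcp=g+T[:,2]*18.7
    for s in([-.3,.5,1.6,0,1.2,-.5],[-.3,.5,1.6,.5,1.2,1.5],[-.3,.3,2.4,3.1,.4,1],[-.3,.3,2.4,3.1,.4,-1]):
      q,c=ik(tcp,h,Ls,P,[s])
      if c<1e-6: print('grasp',h,Ls,q.round(2),tcp.round(0))
    for pitch in(50,):
      # lip at funnel centre -25, z 190 ; heading hd
      for hd in(94,):
        H=hd if h==94 else hd+180; V=np.array([np.cos(np.radians(hd)),np.sin(np.radians(hd)),0]);p=np.radians(pitch)
        X=np.cos(p)*V-np.sin(p)*np.array([0,0,1]);Z=np.sin(p)*V+np.cos(p)*np.array([0,0,1])
        lip=np.array([577.5,293.3,190])-25*V; gg=lip-140*X+25*Z
        l2=(L-pitch) if h==94 else -(L-pitch); tc=gg+rot(H,l2)[:,2]*18.7
        for s in([.1,.5,1.6,0,1.2,-.5],[.1,.5,1.6,1,1.2,1.5],[.1,.3,2.0,3.1,.4,1],[.1,.5,1.6,-1,1.,-.5]):
          q,c=ik(tc,H,l2,P,[s])
          if c<1e-6: print('  pour',H,l2,q.round(2),tc.round(0))
E
```

```text
station x -67.50557723942345 y -0.22618510317356005 push F 18.838677855740194
now 12.4 [512.1 276.7  44. ] h,L 20.1 41.7 q [ 0.4   0.36  2.37  3.24  0.31 -1.64] F [-17.3  -8.6  10.9] gap -0.0 9.4
[0.007, -0.0012, -0.3366] [0.0001, 0.0009, 0.0002]
[-0.4992, -0.0741, -0.467] [0.0001, 0.0009, 0.0002]
grasp 94 0 [-0.61  0.33  2.04 -0.    0.77 -0.68] [ 419. -207.   27.]
grasp 94 0 [-0.61  0.33  2.04 -0.    0.77 -0.68] [ 419. -207.   27.]
grasp 94 0 [-0.61  0.33  2.04  0.    0.77 -0.68] [ 419. -207.   27.]
  pour 94 -50 [ 0.59  0.54  1.22 -0.76  1.83  0.49] [585. 183. 301.]
  pour 94 -50 [ 0.59  0.54  1.22 -0.76  1.83  0.49] [585. 183. 301.]
  pour 94 -50 [ 0.59  0.54  1.22 -0.76  1.83  0.49] [585. 183. 301.]
grasp 94 15 [-0.74  0.41  1.94  0.21  0.99 -0.95] [ 419. -202.   28.]
grasp 94 15 [-0.74  0.41  1.94  0.21  0.99 -0.95] [ 419. -202.   28.]
grasp 94 15 [-0.74  0.41  1.94  0.21  0.99 -0.95] [ 419. -202.   28.]
  pour 94 -35 [ 0.5   0.46  1.21 -0.55  1.73  0.42] [585. 187. 298.]
  pour 94 -35 [ 0.5   0.46  1.21 -0.55  1.73  0.42] [585. 187. 298.]
  pour 94 -35 [ 0.5   0.46  1.21 -0.55 
[... 1159 characters left out ...]
0.59  0.54  1.22 -0.76  1.83 -2.65] [585. 183. 301.]
grasp 274 -15 [-0.74  0.41  1.94  0.21  0.99  2.2 ] [ 419. -202.   28.]
grasp 274 -15 [-0.74  0.41  1.94  0.21  0.99  2.2 ] [ 419. -202.   28.]
grasp 274 -15 [-0.74  0.41  1.94  0.21  0.99  2.2 ] [ 419. -202.   28.]
grasp 274 -25 [-0.81  0.48  1.88  0.3   1.15  2.09] [ 418. -199.   29.]
grasp 274 -25 [-0.81  0.48  1.88  0.3   1.15  2.09] [ 418. -199.   29.]
grasp 274 -25 [-0.81  0.48  1.88  0.3   1.15  2.09] [ 418. -199.   29.]
grasp 274 -35 [-0.87  0.56  1.82  0.36  1.3   2.01] [ 418. -196.   31.]
grasp 274 -35 [-0.87  0.56  1.82  0.36  1.3   2.01] [ 418. -196.   31.]
grasp 274 -35 [-0.87  0.56  1.82  0.36  1.3   2.01] [ 418. -196.   31.]
```

Emit:
{"method": "move_arm", "body": {"steps": [[-1,[-0.02,-0.003,-0.018],[0,0,0]],[-1,[-0.06,-0.009,-0.055],[0,0,0]],[-1,[-0.15,-0.02,-0.14],[0,0,0]],[-1,[-0.3,-0.04,-0.28],[0,0,0]],[-1,[-0.42,-0.06,-0.4],[0,0,0]],[-1,[-0.5,-0.074,-0.467],[0,0,0]],[-1,[-0.5,-0.074,-0.467],[0,0,0]]]}}

```text
time_s: 13.1
eef_pos: [436.4, 259.0, 47.5]
ee_rot: [0.919, 0.163, 0.355, -0.062]
contact_force: [-1.6, 0.8, -0.1]
finger_gap: 0.2
grip_force: 0.0
```

```bash
python3 - <<'E'
from fk import *
P=np.load('P.npy')
q0=np.array(status.read_state()['q']); print(q0.round(2), status.read_state()['eef_pos'],status.read_state()['contact_force'])
up=q0.copy(); up[1]=-.08
u=np.radians(94.5);U=np.array([np.cos(u),np.sin(u),0]); g=np.array([420,-205,46]); T=rot(94.5,20)
tcp=g+T[:,2]*18.7; hov,c=ik(tcp-100*T[:,2],94.5,20,P,[[-.8,.4,1.9,.3,1.1,-1]]); print(tcp,hov.round(2),c)
rows([up,hov],[6,30],0.1)
E
```

```text
[ 0.45  0.31  2.52  3.3   0.43 -1.64] [436.4235279  258.99050507  47.5277147 ] [-1.62125126  0.82999452 -0.10188843]
[ 419.49819315 -198.62393936   28.42774799] [-0.81  0.36  1.74  0.22  1.32 -0.98] 6.490052344485758e-30
CALL tip [445. 258.  51.]
[[0.1, [0.206, -0.003, -0.181], [0.001, 0.01, 0.001]], [0.1, [0.401, -0.003, -0.374], [0.001, 0.02, 0.001]], [0.1, [0.583, -0.003, -0.579], [0.002, 0.031, 0.002]], [0.1, [0.751, -0.0, -0.796], [0.003, 0.041, 0.003]], [0.1, [0.904, 0.004, -1.023], [0.004, 0.051, 0.003]], [0.1, [1.043, 0.01, -1.26], [0.004, 0.061, 0.004]], [0.1, [1.286, 0.053, -1.241], [0.003, 0.069, -0.004]], [0.1, [1.515, 0.094, -1.225], [0.002, 0.075, -0.013]], [0.1, [1.73, 0.133, -1.21], [0.002, 0.081, -0.022]], [0.1, [1.927, 0.171, -1.196], [0.002, 0.087, -0.03]], [0.1, [2.106, 0.208, -1.18], [0.002, 0.092, -0.04]], [0.1, [2.264, 0.245, -1.161], [0.002, 0.096, -0.049]]]
end [556. 268. 337.] step deg 3.9 minz 51.0
CALL tip [556. 268. 337.]
[[0.1, [0.084, 0.075, 0.091], [0.003, 0.004, -0.009]], [0.1, [0.147, 0.145, 0.172], [0.006, 0.007, -0.017]], [0.1, [0.189, 0.212, 0.244
[... 616 characters left out ...]
0.009, -0.004, -0.004]], [0.1, [-0.429, -0.108, -0.189], [0.018, -0.008, -0.007]], [0.1, [-0.666, -0.177, -0.319], [0.028, -0.013, -0.01]], [0.1, [-0.913, -0.255, -0.475], [0.038, -0.019, -0.012]], [0.1, [-1.167, -0.342, -0.658], [0.048, -0.025, -0.012]], [0.1, [-1.426, -0.435, -0.869], [0.058, -0.031, -0.012]], [0.1, [-1.685, -0.536, -1.109], [0.069, -0.038, -0.012]], [0.1, [-1.941, -0.643, -1.378], [0.08, -0.045, -0.01]], [0.1, [-2.19, -0.755, -1.675], [0.091, -0.052, -0.007]], [0.1, [-2.427, -0.871, -2.001], [0.102, -0.06, -0.004]], [0.1, [-2.649, -0.991, -2.353], [0.113, -0.068, 0.0]], [0.1, [-2.852, -1.114, -2.73], [0.124, -0.076, 0.005]]]
end [ 422. -233.  122.] step deg 5.3 minz 122.0
```

```bash
python3 - <<'E'
from fk import *
P=np.load('P.npy')
q0=np.array(status.read_state()['q']); up=q0.copy(); up[1]=-.04
rows([up,[-.3,-.1,2.35,.25,.45,-1.0]],[5,19],0.1)
E
```

```text
CALL tip [445. 258.  51.]
[[0.1, [0.222, -0.003, -0.195], [0.001, 0.011, 0.001]], [0.1, [0.429, -0.003, -0.404], [0.002, 0.022, 0.001]], [0.1, [0.622, -0.002, -0.628], [0.002, 0.033, 0.002]], [0.1, [0.799, 0.001, -0.864], [0.003, 0.044, 0.003]], [0.1, [0.959, 0.006, -1.112], [0.004, 0.055, 0.004]], [0.1, [1.055, -0.031, -1.117], [0.006, 0.058, -0.012]], [0.1, [1.125, -0.065, -1.119], [0.008, 0.06, -0.028]], [0.1, [1.17, -0.092, -1.116], [0.01, 0.061, -0.044]], [0.1, [1.19, -0.11, -1.109], [0.012, 0.061, -0.06]], [0.1, [1.185, -0.116, -1.097], [0.013, 0.06, -0.076]], [0.1, [1.157, -0.107, -1.08], [0.015, 0.058, -0.092]], [0.1, [1.107, -0.08, -1.059], [0.016, 0.056, -0.108]]]
end [454. 272. 234.] step deg 5.8 minz 51.0
CALL tip [454. 272. 234.]
[[0.1, [-0.087, -0.009, -0.007], [0.005, -0.003, -0.015]], [0.1, [-0.2, -0.013, -0.022], [0.01, -0.008, -0.03]], [0.1, [-0.339, -0.009, -0.047], [0.015, -0.013, -0.045]], [0.1, [-0.501, 0.006, -0.084], [0.02, -0.019, -0.06]], [0.1, [-0.684, 0.033, -0.135], [0.026, -0.026, -0.074]], [0.1, [-0.884, 0.075, -0.201], [0.032, -0.034, -0.088]], [0.1, [-1.1, 0.133, -0.284], [0.038, -0.042, -0.102]], [0.1, [-1.326, 0.208, -0.386], [0.044, -0.051, -0.116]], [0.1, [-1.558, 0.299, -0.507], [0.051, -0.061, -0.129]], [0.1, [-1.793, 0.409, -0.649], [0.057, -0.071, -0.142]], [0.1, [-2.027, 0.535, -0.813], [0.065, -0.082, -0.154]], [0.1, [-2.253, 0.677, -0.997], [0.072, -0.093, -0.167]]]
end [403. -12. 130.] step deg 6.5 minz 130.0
```

```bash
cat >> fk.py <<'E'
def rows2(wps,n,g,nd=3):
    P=np.load('P.npy'); qs=[np.array(status.read_state()['q'])]
    for w,k in zip(wps,n): a=qs[-1]; qs+= [a+(np.array(w)-a)*(i+1)/k for i in range(k)]
    f=[fk(q,P) for q in qs]; b=0; out=[]
    def flush(i): print(out,'\n end',f[i][0].round(0))
    for i in range(1,len(f)):
        while 1:
            sh=f[b][1].inv().apply(f[i][0]-f[b][0])/120
            if abs(sh).max()<=.99 and i-b<=12: break
            flush(i-1); b=i-1; out=[]
        out.append([g,sh.round(nd).tolist(),((f[b][1].inv()*f[i][1]).as_rotvec()/2/np.pi).round(nd).tolist()])
    flush(len(f)-1)
E
python3 - <<'E'
from fk import *
P=np.load('P.npy')
q0=np.array(status.read_state()['q']); up=q0.copy(); up[1]=-.04
rows2([up,[-.3,-.1,2.35,.25,.45,-1.0]],[5,19],0.1)
E
```

```text
[[0.1, [0.222, -0.003, -0.195], [0.001, 0.011, 0.001]], [0.1, [0.429, -0.003, -0.404], [0.002, 0.022, 0.001]], [0.1, [0.622, -0.002, -0.628], [0.002, 0.033, 0.002]], [0.1, [0.799, 0.001, -0.864], [0.003, 0.044, 0.003]]] 
 end [446. 259. 192.]
[[0.1, [0.222, -0.003, -0.195], [0.001, 0.011, 0.001]], [0.1, [0.314, -0.041, -0.173], [0.005, 0.014, -0.014]], [0.1, [0.382, -0.076, -0.154], [0.01, 0.016, -0.03]], [0.1, [0.424, -0.104, -0.139], [0.014, 0.017, -0.045]], [0.1, [0.441, -0.122, -0.127], [0.018, 0.017, -0.061]], [0.1, [0.433, -0.127, -0.116], [0.021, 0.016, -0.076]], [0.1, [0.401, -0.117, -0.108], [0.025, 0.015, -0.092]], [0.1, [0.348, -0.09, -0.101], [0.028, 0.012, -0.108]], [0.1, [0.275, -0.042, -0.098], [0.031, 0.008, -0.123]], [0.1, [0.184, 0.028, -0.1], [0.034, 0.004, -0.139]], [0.1, [0.078, 0.121, -0.106], [0.037, -0.002, -0.154]], [0.1, [-0.039, 0.239, -0.12], [0.039, -0.008, -0.17]]] 
 end [443. 226. 195.]
[[0.1, [-0.184, -0.048, -0.027], [0.006, -0.007, -0.014]], [0.1, [-0.391, -0.091, -0.068], [0.012, -0.014, -0.028]], [0.1, [-0.619, -0.127, -0.125], [0.019, -0.022, -0.042]], [0.1, [-0.865, -0.154, -0.202], [0.026, -0.031, -0.056]]] 
 end [426. 129. 151.]
[[0.1, [-0.249, -0.118, -0.035], [0.008, -0.009, -0.013]], [0.1, [-0.516, -0.232, -0.091], [0.016, -0.018, -0.026]], [0.1, [-0.798, -0.341, -0.169], [0.025, -0.028, -0.039]]] 
 end [409.  26. 131.]
[[0.1, [-0.269, -0.18, -0.031], [0.009, -0.01, -0.012]]] 
 end [403. -12. 130.]
```

Emit:
{"method": "move_arm", "body": {"steps": [[-1,[0.222,-0.003,-0.195],[0.001,0.011,0.001]],[-1,[0.429,-0.003,-0.404],[0.002,0.022,0.001]],[-1,[0.622,-0.002,-0.628],[0.002,0.033,0.002]],[-1,[0.799,0.001,-0.864],[0.003,0.044,0.003]]]}}

```text
time_s: 13.5
eef_pos: [440.8, 260.4, 191.8]
ee_rot: [0.86, 0.147, 0.479, -0.096]
contact_force: [-1.1, -0.2, -0.5]
finger_gap: 0.0
grip_force: 0.0
```

Emit:
{"method": "move_arm", "body": {"steps": [[0.1,[0.222,-0.003,-0.195],[0.001,0.011,0.001]],[0.1,[0.314,-0.041,-0.173],[0.005,0.014,-0.014]],[0.1,[0.382,-0.076,-0.154],[0.01,0.016,-0.03]],[0.1,[0.424,-0.104,-0.139],[0.014,0.017,-0.045]],[0.1,[0.441,-0.122,-0.127],[0.018,0.017,-0.061]],[0.1,[0.433,-0.127,-0.116],[0.021,0.016,-0.076]],[0.1,[0.401,-0.117,-0.108],[0.025,0.015,-0.092]],[0.1,[0.348,-0.09,-0.101],[0.028,0.012,-0.108]],[0.1,[0.275,-0.042,-0.098],[0.031,0.008,-0.123]],[0.1,[0.184,0.028,-0.1],[0.034,0.004,-0.139]],[0.1,[0.078,0.121,-0.106],[0.037,-0.002,-0.154]],[0.1,[-0.039,0.239,-0.12],[0.039,-0.008,-0.17]]]}}

```text
time_s: 14.7
eef_pos: [436.5, 227.2, 192.8]
ee_rot: [0.659, 0.622, 0.417, 0.064]
contact_force: [-0.1, 0.9, 0.1]
finger_gap: 46.8
grip_force: 0.0
```

Emit:
{"method": "move_arm", "body": {"steps": [[0.1,[-0.184,-0.048,-0.027],[0.006,-0.007,-0.014]],[0.1,[-0.391,-0.091,-0.068],[0.012,-0.014,-0.028]],[0.1,[-0.619,-0.127,-0.125],[0.019,-0.022,-0.042]],[0.1,[-0.865,-0.154,-0.202],[0.026,-0.031,-0.056]]]}}

```text
time_s: 15.1
eef_pos: [418.9, 129.3, 147.7]
ee_rot: [0.581, 0.751, 0.281, 0.142]
contact_force: [0.4, 1.1, -0.2]
finger_gap: 46.7
grip_force: 0.0
```

```bash
python3 - <<'E'
from fk import *
P=np.load('P.npy'); q0=np.array(status.read_state()['q']); print(q0.round(2),status.read_state()['eef_pos'],status.read_state()['time_s'])
T=rot(94.5,20); tcp=np.array([420,-205,46])+T[:,2]*18.7; hov,c=ik(tcp-120*T[:,2],94.5,20,P,[[-.8,.4,1.9,.3,1.1,-1]])
rows2([[-.4,-.1,2.3,.25,.5,-1.0],hov],[7,12],0.1)
E
```

```text
[-0.15 -0.1   2.39  0.88  0.45 -1.14] [418.91418191 129.32068254 147.66143758] 15.1
[[0.1, [-0.183, -0.033, -0.023], [0.004, -0.006, -0.006]], [0.1, [-0.374, -0.072, -0.054], [0.008, -0.011, -0.012]], [0.1, [-0.572, -0.115, -0.095], [0.013, -0.017, -0.017]], [0.1, [-0.776, -0.163, -0.147], [0.017, -0.024, -0.022]], [0.1, [-0.986, -0.216, -0.21], [0.023, -0.03, -0.028]]] 
 end [422.   2. 144.]
[[0.1, [-0.21, -0.101, -0.024], [0.006, -0.006, -0.005]], [0.1, [-0.425, -0.208, -0.059], [0.012, -0.013, -0.01]], [0.1, [-0.54, -0.213, -0.018], [0.018, -0.007, -0.004]], [0.1, [-0.657, -0.224, 0.015], [0.024, -0.001, 0.001]], [0.1, [-0.776, -0.243, 0.041], [0.03, 0.005, 0.006]], [0.1, [-0.896, -0.269, 0.059], [0.035, 0.011, 0.012]]] 
 end [ 434. -109.  137.]
[[0.1, [-0.125, -0.021, 0.009], [0.005, 0.007, 0.005]], [0.1, [-0.25, -0.051, 0.011], [0.011, 0.014, 0.01]], [0.1, [-0.377, -0.089, 0.008], [0.016, 0.02, 0.016]], [0.1, [-0.504, -0.134, -0.001], [0.02, 0.028, 0.021]], [0.1, [-0.632, -0.187, -0.017], [0.025, 0.035, 0.026]], [0.1, [-0.759, -0.248, -0.038], [0.029, 0.042, 0.031]], [0.1, [-0.887, -0.317, -0.066], [0.033, 0.05, 0.037]]] 
 end [ 428. -222.  139.]
[[0.1, [-0.128, -0.056, -0.06], [0.004, 0.008, 0.005]]] 
 end [ 423. -240.  141.]
```

Emit:
{"method": "move_arm", "body": {"steps": [[0.1,[-0.183,-0.033,-0.023],[0.004,-0.006,-0.006]],[0.1,[-0.374,-0.072,-0.054],[0.008,-0.011,-0.012]],[0.1,[-0.572,-0.115,-0.095],[0.013,-0.017,-0.017]],[0.1,[-0.776,-0.163,-0.147],[0.017,-0.024,-0.022]],[0.1,[-0.986,-0.216,-0.21],[0.023,-0.03,-0.028]]]}}

```text
time_s: 15.6
eef_pos: [417.6, 5.9, 138.7]
ee_rot: [0.547, 0.8, 0.157, 0.193]
contact_force: [0.4, 0.3, 0.2]
finger_gap: 46.8
grip_force: 0.0
```

Emit:
{"method": "move_arm", "body": {"steps": [[0.1,[-0.21,-0.101,-0.024],[0.006,-0.006,-0.005]],[0.1,[-0.425,-0.208,-0.059],[0.012,-0.013,-0.01]],[0.1,[-0.54,-0.213,-0.018],[0.018,-0.007,-0.004]],[0.1,[-0.657,-0.224,0.015],[0.024,-0.001,0.001]],[0.1,[-0.776,-0.243,0.041],[0.03,0.005,0.006]],[0.1,[-0.896,-0.269,0.059],[0.035,0.011,0.012]]]}}

```text
time_s: 16.2
eef_pos: [430.6, -105.8, 132.4]
ee_rot: [0.589, 0.797, 0.095, 0.097]
contact_force: [0.2, 0.2, -0.2]
finger_gap: 46.9
grip_force: 0.0
```

Emit:
{"method": "move_arm", "body": {"steps": [[0.1,[-0.125,-0.021,0.009],[0.005,0.007,0.005]],[0.1,[-0.25,-0.051,0.011],[0.011,0.014,0.01]],[0.1,[-0.377,-0.089,0.008],[0.016,0.02,0.016]],[0.1,[-0.504,-0.134,0],[0.02,0.028,0.021]],[0.1,[-0.632,-0.187,-0.017],[0.025,0.035,0.026]],[0.1,[-0.759,-0.248,-0.038],[0.029,0.042,0.031]],[0.1,[-0.887,-0.317,-0.066],[0.033,0.05,0.037]],[0.1,[-0.96,-0.35,-0.09],[0.036,0.055,0.041]]]}}

```text
time_s: 17.0
eef_pos: [421.8, -230.2, 135.9]
ee_rot: [0.668, 0.725, 0.116, -0.12]
contact_force: [-0.0, 0.8, 0.2]
finger_gap: 46.8
grip_force: 0.0
```

```bash
python3 - <<'E'
from h import *
T=rot(94.5,20); tcp=np.array([420,-205,46])+T[:,2]*18.7
go((tcp-60*T[:,2],94.5,20),(tcp,94.5,20))
im=grab_frame('side')[...,::-1]; im2=grab_frame('top')[...,::-1]
o=np.zeros((600,800,3),np.uint8); a=cv2.resize(im[230:350,220:360],None,fx=4,fy=4); b=cv2.resize(im2[145:285,170:260],None,fx=2.6,fy=2.6); 
o[:480,:560]=a; o[:b.shape[0],560:560+b.shape[1]]=b; cv2.imwrite('pics/s3.png',o)
hs=cv2.cvtColor(im2,cv2.COLOR_BGR2HSV); g=cv2.inRange(hs[225:285,325:411],(40,100,40),(80,255,255)); print(cv2.boundingRect(g))
E
```

```text
now 17.0 [ 421.8 -230.2  135.9] h,L 94.7 19.2 q [-0.81  0.33  1.73  0.22  1.35 -0.97] F [-0.   0.8  0.2] gap 46.8 0.0
[-0.0529, -0.0016, 0.4321] [0.0012, 0.0021, 0.0006]
[-0.0463, -0.0052, 0.932] [0.0012, 0.0021, 0.0006]
(41, 23, 34, 8)
```

View pics/s3.png

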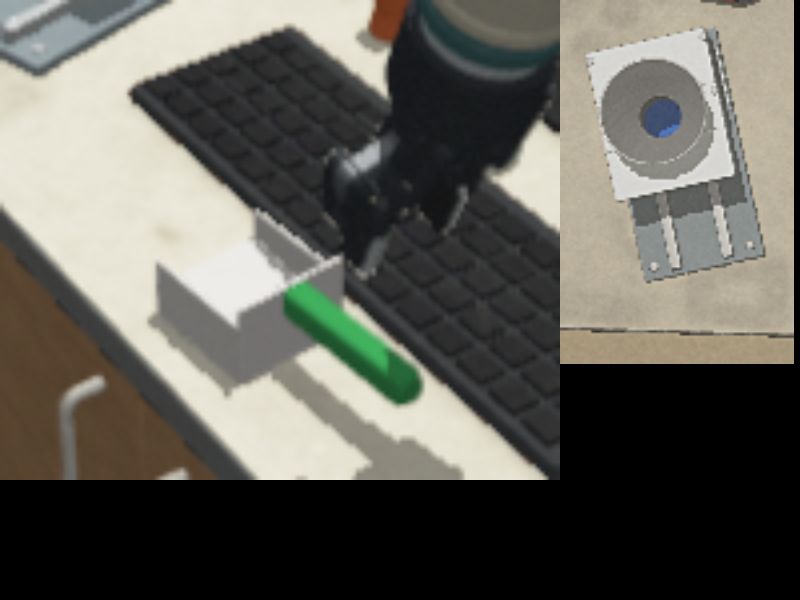

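The box is home: all blue shows under the spout and the front is hidden under the cover. The fingers hang over the green handle. I'll descend and grip.

Emit:
{"method": "move_arm", "body": {"steps": [[0.1,[-0.03,0,0.2],[0.001,0.002,0]],[0.1,[-0.05,0,0.43],[0.001,0.002,0]],[0.1,[-0.05,-0.003,0.65],[0.001,0.002,0]],[0.1,[-0.046,-0.005,0.82],[0.001,0.002,0]],[0.1,[-0.046,-0.005,0.93],[0.001,0.002,0]],[0.1,[-0.046,-0.005,0.93],[0.001,0.002,0]]]}}

```text
time_s: 17.7
eef_pos: [417.8, -193.7, 27.7]
ee_rot: [0.666, 0.725, 0.118, -0.128]
contact_force: [-0.3, 0.2, -0.8]
finger_gap: 47.0
grip_force: 0.0
```

Emit:
{"method": "move_arm", "body": {"steps": [[-0.3,[0,0,0],[0,0,0]],[-0.5,[0,0,0],[0,0,0]],[-0.7,[0,0,0],[0,0,0]],[-1,[0,0,0],[0,0,0]],[-1,[0,0,0],[0,0,0]],[-1,[0,0,0],[0,0,0]]]}}

```text
time_s: 18.3
eef_pos: [419.6, -196.5, 29.3]
ee_rot: [0.667, 0.725, 0.119, -0.125]
contact_force: [0.5, -1.4, 5.8]
finger_gap: 17.1
grip_force: 59.4
```

```bash
python3 - <<'E'
from h import *
s=status.read_state(); T=R.from_quat(s['ee_rot']).as_matrix(); print('grip pt',np.array(s['eef_pos'])-18.7*T[:,2])
p=np.array(s['eef_pos'])
go((p+[0,0,100],94.5,20))
E
```

```text
grip pt [ 420.08609912 -202.82157773   46.89396807]
now 18.3 [ 419.6 -196.5   29.3] h,L 94.9 19.9 q [-0.77  0.44  1.9   0.26  1.08 -1.01] F [ 0.5 -1.4  5.8] gap 17.1 59.4
[0.2832, 0.0042, -0.7837] [0.0005, 0.0004, 0.001]
```

Emit:
{"method": "move_arm", "body": {"steps": [[-1,[0.014,0,-0.04],[0,0,0]],[-1,[0.03,0,-0.08],[0,0,0]],[-1,[0.06,0.001,-0.16],[0,0,0]],[-1,[0.1,0.001,-0.27],[0,0,0]],[-1,[0.14,0.002,-0.39],[0,0,0]],[-1,[0.19,0.003,-0.52],[0,0,0]],[-1,[0.23,0.003,-0.64],[0,0,0]],[-1,[0.26,0.004,-0.73],[0,0,0]],[-1,[0.283,0.004,-0.784],[0,0,0]],[-1,[0.283,0.004,-0.784],[0,0,0]]]}}

```text
time_s: 19.3
eef_pos: [419.3, -196.1, 129.4]
ee_rot: [0.666, 0.725, 0.118, -0.125]
contact_force: [-0.5, -0.4, -2.1]
finger_gap: 16.9
grip_force: 58.6
```

```bash
python3 - <<'E'
from h import *
im=grab_frame('side')[...,::-1]; s=status.read_state(); print(s['eef_pos'],s['contact_force'],s['finger_gap'],s['grip_force'])
cv2.imwrite('pics/s4.png',cv2.resize(im[180:330,220:400],None,fx=4,fy=4))
E
```

```text
[ 418.98455997 -195.92363866  128.74203515] [-0.49953208  0.13464621 -3.05740922] 16.826952476343628 58.62793207168579
```

View pics/s4.png

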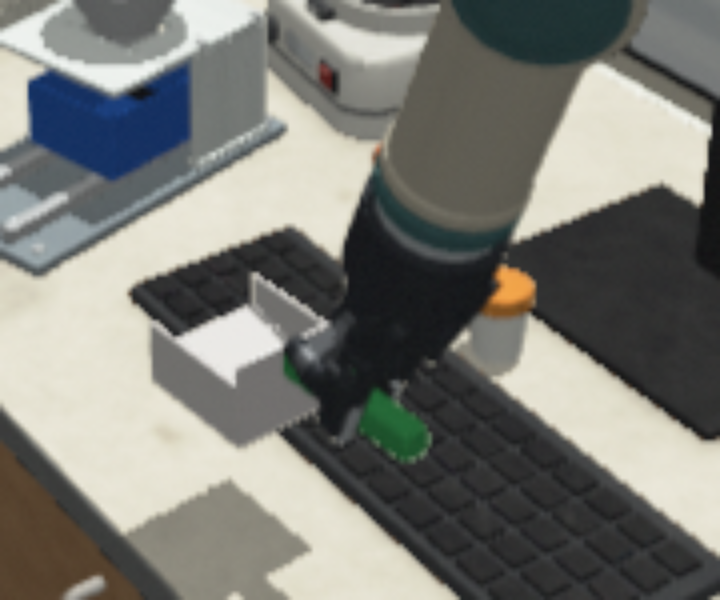

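The scoop is held level and lifted, and the balls were not spilled. Next I'll plan the carry.

```bash
cat > carry.py <<'E'
from fk import *
P=np.load('P.npy'); HD=94.9; LX,LZ=138.,-25.9  # lip relative to grip point in scoop frame (x,z), scoop origin est.
def pose(lip,p,hd=HD,L0=20):
    """tcp pose for lip position and nose-down pitch p deg"""
    V=np.array([np.cos(np.radians(hd)),np.sin(np.radians(hd)),0]);k=np.array([0,0,1.]);a=np.radians(p)
    X=np.cos(a)*V-np.sin(a)*k; Z=np.sin(a)*V+np.cos(a)*k
    g=np.array(lip)-LX*X-LZ*Z; M=rot(hd,L0-p); return g+18.7*M[:,2],R.from_matrix(M)
def lipnow():
    s=status.read_state(); M=R.from_quat(s['ee_rot']).as_matrix(); h=np.degrees(np.arctan2(M[1,0],M[0,0])); L=np.degrees(np.arcsin(M[2,0])); p=20-L
    V=np.array([np.cos(np.radians(h)),np.sin(np.radians(h)),0]);k=np.array([0,0,1.]);a=np.radians(p)
    X=np.cos(a)*V-np.sin(a)*k; Z=np.sin(a)*V+np.cos(a)*k
    return np.array(s['eef_pos'])-18.7*M[:,2]+LX*X+LZ*Z,p,h
def crows(keys,n,g=-1,smooth=True):
    """keys: (lip,pitch,hd) from the present pose on; n rows each, eased"""
    s=status.read_state(); f=[(np.array(s['eef_pos']),R.from_quat(s['ee_rot']))]; l,p,h=lipnow(); print('lip now',l.round(1),round(p,1),round(h,1),'t',s['time_s'],'F',s['contact_force'].round(1),'gap',round(s['finger_gap'],1))
    q=np.array(s['q'])
    for (l2,p2,h2),k in zip(keys,n):
        for i in range(1,k+1):
            t=i/k; t=t*t*(3-2*t) if smooth else t
            f.append(pose(l+(np.array(l2)-l)*t,p+(p2-p)*t,h+(h2-h)*t))
        M=f[-1][1].as_matrix(); qq,c=ik(f[-1][0],np.degrees(np.arctan2(M[1,0],M[0,0])),np.degrees(np.arcsin(M[2,0])),P,[q]); print('ik',qq.round(2),'%.1e'%c); q=qq
        l,p,h=np.array(l2,float),p2,h2
    b=0; out=[]
    for i in range(1,len(f)):
        while 1:
            sh=f[b][1].inv().apply(f[i][0]-f[b][0])/120
            if abs(sh).max()<=.99 and i-b<=12: break
            print(out); b=i-1; out=[]
        out.append([g,sh.round(3).tolist(),((f[b][1].inv()*f[i][1]).as_rotvec()/2/np.pi).round(4).tolist()])
    print(out)
E
python3 - <<'E'
from carry import *
V=np.array([np.cos(np.radians(HD)),np.sin(np.radians(HD)),0])
l,p,h=lipnow(); end=F-28*V+[0,0,225]; 
crows([(l+[20,20,110],-8,h),(end,-8,HD)],[7,20])
crows([(end,-8,HD),(F-28*V+[0,0,200],45,HD)],[20,20])
E
```

```text
lip now [407.7 -64.8 120.2] 0.1 94.9 t 19.35 F [-0.5  0.1 -3.1] gap 16.8
ik [-0.77  0.3   1.61  0.31  1.61 -0.9 ] 9.1e-30
ik [-0.17  0.36  1.53  0.48  1.4  -0.37] 7.7e-19
[[-1, [0.022, 0.01, -0.037], [0.0006, 0.0012, 0.0]], [-1, [0.078, 0.036, -0.132], [0.0006, 0.0045, 0.0]], [-1, [0.156, 0.071, -0.262], [0.0006, 0.0088, 0.0]], [-1, [0.242, 0.11, -0.403], [0.0006, 0.0136, 0.0]], [-1, [0.322, 0.146, -0.532], [0.0006, 0.018, 0.0]], [-1, [0.38, 0.172, -0.627], [0.0006, 0.0212, 0.0]], [-1, [0.403, 0.182, -0.663], [0.0006, 0.0225, 0.0]], [-1, [0.42, 0.193, -0.657], [0.0006, 0.0225, 0.0]], [-1, [0.468, 0.224, -0.639], [0.0006, 0.0225, 0.0]], [-1, [0.543, 0.272, -0.61], [0.0006, 0.0225, 0.0]], [-1, [0.643, 0.336, -0.571], [0.0006, 0.0225, 0.0]], [-1, [0.763, 0.413, -0.525], [0.0006, 0.0225, 0.0]]]
[[-1, [0.129, 0.089, 0.072], [0.0, 0.0, -0.0]], [-1, [0.271, 0.186, 0.15], [0.0, 0.0, -0.0]], [-1, [0.423, 0.29, 0.234], [0.0, -0.0, -0.0]], [-1, [0.581, 0.399, 0.322], [0.0, 0.0, -0.0]], [-1, [0.742, 0.51, 0.411], [0.0, 0.0, -0.0]], [-1, [0.903, 0.621, 0.501], [0.0, 0.0, -0.0]]]
[[-1, [0.158, 0.1
[... 1900 characters left out ...]
1, [0.049, 0.0, -0.089], [-0.0, -0.0185, 0.0]], [-1, [0.082, -0.0, -0.136], [-0.0, -0.0288, 0.0]], [-1, [0.121, -0.0, -0.182], [-0.0, -0.0396, 0.0]], [-1, [0.164, 0.0, -0.225], [0.0, -0.0506, 0.0]], [-1, [0.211, 0.0, -0.265], [-0.0, -0.0616, 0.0]], [-1, [0.261, -0.0, -0.301], [0.0, -0.0724, 0.0]], [-1, [0.312, -0.0, -0.332], [-0.0, -0.0827, 0.0]], [-1, [0.362, 0.0, -0.357], [0.0, -0.0924, 0.0]], [-1, [0.41, 0.0, -0.377], [0.0, -0.1012, 0.0]], [-1, [0.453, 0.0, -0.392], [0.0, -0.1089, 0.0]], [-1, [0.489, -0.0, -0.403], [0.0, -0.1153, 0.0]]]
[[-1, [0.016, -0.0, -0.024], [-0.0, -0.0048, -0.0]], [-1, [0.027, 0.0, -0.039], [-0.0, -0.0079, -0.0]], [-1, [0.031, 0.0, -0.044], [-0.0, -0.0089, -0.0]]]
```

Emit:
{"method": "move_arm", "body": {"steps": [[-1,[0.022,0.01,-0.037],[0,0.0012,0]],[-1,[0.078,0.036,-0.132],[0,0.0045,0]],[-1,[0.156,0.071,-0.262],[0,0.0088,0]],[-1,[0.242,0.11,-0.403],[0,0.0136,0]],[-1,[0.322,0.146,-0.532],[0,0.018,0]],[-1,[0.38,0.172,-0.627],[0,0.0212,0]],[-1,[0.403,0.182,-0.663],[0,0.0225,0]],[-1,[0.42,0.193,-0.657],[0,0.0225,0]],[-1,[0.468,0.224,-0.639],[0,0.0225,0]],[-1,[0.543,0.272,-0.61],[0,0.0225,0]],[-1,[0.643,0.336,-0.571],[0,0.0225,0]],[-1,[0.763,0.413,-0.525],[0,0.0225,0]]]}}

```text
time_s: 20.55
eef_pos: [463.0, -126.0, 218.9]
ee_rot: [0.656, 0.714, 0.165, -0.178]
contact_force: [-0.3, 0.3, -2.8]
finger_gap: 17.1
grip_force: 58.6
```

Emit:
{"method": "move_arm", "body": {"steps": [[-1,[0.129,0.089,0.072],[0,0,0]],[-1,[0.271,0.186,0.15],[0,0,0]],[-1,[0.423,0.29,0.234],[0,0,0]],[-1,[0.581,0.399,0.322],[0,0,0]],[-1,[0.742,0.51,0.411],[0,0,0]],[-1,[0.903,0.621,0.501],[0,0,0]]]}}

```text
time_s: 21.15
eef_pos: [526.6, 4.8, 217.2]
ee_rot: [0.656, 0.715, 0.165, -0.178]
contact_force: [0.3, -0.7, -2.4]
finger_gap: 17.2
grip_force: 58.7
```

Emit:
{"method": "move_arm", "body": {"steps": [[-1,[0.158,0.109,0.088],[0,0,0]],[-1,[0.31,0.213,0.172],[0,0,0]],[-1,[0.452,0.311,0.25],[0,0,0]],[-1,[0.581,0.399,0.322],[0,0,0]],[-1,[0.693,0.477,0.384],[0,0,0]],[-1,[0.787,0.541,0.436],[0,0,0]],[-1,[0.857,0.59,0.475],[0,0,0]],[-1,[0.902,0.62,0.5],[0,0,0]],[-1,[0.918,0.631,0.509],[0,0,0]]]}}

```text
time_s: 22.05
eef_pos: [591.6, 134.6, 215.4]
ee_rot: [0.656, 0.715, 0.165, -0.177]
contact_force: [-0.4, 0.7, -2.1]
finger_gap: 16.9
grip_force: 58.6
```

```bash
python3 - <<'E'
from carry import *
V=np.array([np.cos(np.radians(HD)),np.sin(np.radians(HD)),0])
print((F-28*V))
crows([(F-28*V+[0,0,205],0,HD),(F-28*V+[0,0,193],42,HD)],[5,21],smooth=False)
im2=grab_frame('top')[...,::-1]; im=grab_frame('side')[...,::-1]
o=np.zeros((600,800,3),np.uint8); o[:400,:400]=cv2.resize(im2[140:260,160:280],(400,400)); o[:400,400:]=cv2.resize(im[120:240,180:300],(400,400)); cv2.imwrite('pics/s5.png',o)
E
```

```text
[579.89167385 265.40233171   0.        ]
lip now [580.3 265.6 225.5] -8.0 94.9 t 22.05 F [-0.4  0.7 -2.1] gap 16.9
ik [-0.1   0.34  1.51  0.35  1.36 -0.27] 4.3e-22
ik [ 0.39  0.39  1.26 -0.37  1.61  0.31] 2.7e-31
[[-1, [-0.003, -0.001, 0.002], [0.0006, -0.0045, 0.0]], [-1, [-0.006, -0.002, 0.004], [0.0006, -0.0089, 0.0]], [-1, [-0.008, -0.003, 0.007], [0.0005, -0.0134, 0.0]], [-1, [-0.009, -0.004, 0.01], [0.0005, -0.0179, 0.0]], [-1, [-0.01, -0.004, 0.014], [0.0005, -0.0223, 0.0]], [-1, [0.009, -0.004, -0.014], [0.0005, -0.0279, 0.0]], [-1, [0.028, -0.004, -0.041], [0.0005, -0.0334, -0.0]], [-1, [0.049, -0.004, -0.068], [0.0005, -0.039, -0.0]], [-1, [0.071, -0.004, -0.094], [0.0005, -0.0446, -0.0]], [-1, [0.093, -0.004, -0.119], [0.0005, -0.0501, -0.0]], [-1, [0.117, -0.004, -0.143], [0.0005, -0.0557, -0.0]], [-1, [0.142, -0.004, -0.166], [0.0005, -0.0612, -0.0001]]]
[[-1, [0.015, 0.0, -0.03], [0.0, -0.0056, -0.0]], [-1, [0.032, -0.0, -0.06], [-0.0, -0.0111, 0.0]], [-1, [0.05, -0.0, -0.089], [0.0, -0.0167, 0.0]], [-1, [0.069, -0.0, -0.117], [-0.0, -0.0222, 0.0]], [-1, [0.089, 0.0, -0.144], [0.0, -0.0278, 0.0]], [-1, [0.111, 0.0, -0.171], [0.0, -0.0333, 0.0]], [-1, [0.133, 0.0, -0.197], [0.0, -0.0389, 0.0]], [-1, [0.156, 0.0, -0.223], [0.0, -0.0444, 0.0]], [-1, [0.181, 0.0, -0.247], [0.0, -0.05, 0.0]], [-1, [0.206, 0.0, -0.27], [0.0, -0.0556, 0.0]], [-1, [0.233, 0.0, -0.293], [0.0, -0.0611, 0.0]], [-1, [0.26, -0.0, -0.315], [-0.0, -0.0667, 0.0]]]
[[-1, [0.017, -0.0, -0.03], [0.0, -0.0056, 0.0]], [-1, [0.036, 0.0, -0.06], [0.0, -0.0111, 0.0]]]
```

View pics/s5.png

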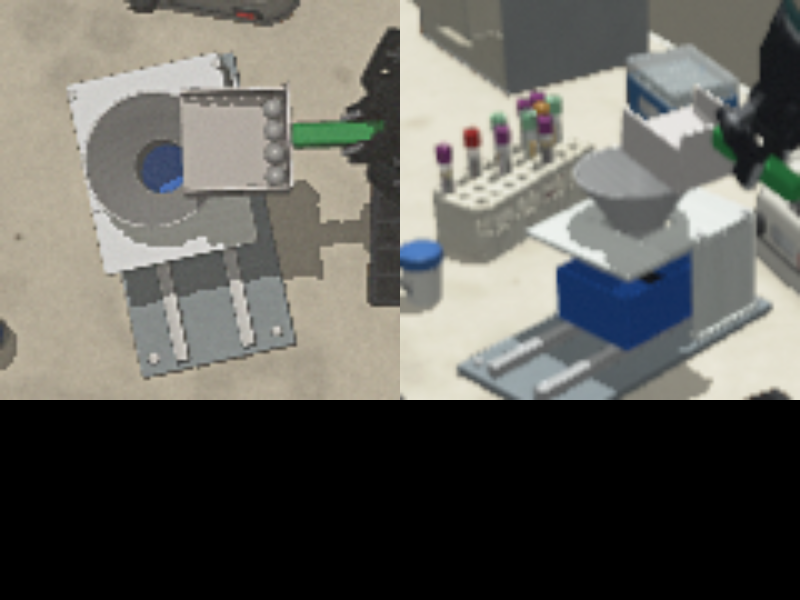

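The view shows four balls at (273,140) in the crop, still at the scoop's back, with the lip over the funnel mouth. I'll check the lateral centring by ray.

```bash
python3 - <<'E'
from carry import *
c=lambda u,v,z: ray('top',160+(u+.5)*.3-.5,140+(v+.5)*.3-.5,z).round(1)
print(c(183,94,246),c(187,192,246),c(290,87,250),c(293,187,250), lipnow())
E
```

```text
[616.2 259.9 246. ] [542.8 253.9 246. ] [623.  179.9 250. ] [548.3 175.1 250. ] (array([580.24681181, 264.95491404, 225.50751977]), np.float64(-8.026860422320564), np.float64(94.89232907447602))
```

```bash
python3 - <<'E'
from carry import *
V=np.array([np.cos(np.radians(HD)),np.sin(np.radians(HD)),0])
crows([(F-22*V+[0,0,204],4,HD),(F-22*V+[0,0,190],44,HD)],[5,18],smooth=False)
E
```

```text
lip now [580.2 265.  225.5] -8.0 94.9 t 22.15 F [ 0.2 -0.5 -2.2] gap 16.9
ik [-0.04  0.33  1.49  0.28  1.37 -0.19] 7.8e-30
ik [ 0.42  0.4   1.25 -0.4   1.63  0.34] 4.7e-30
[[-1, [0.012, -0.001, -0.005], [0.0006, -0.0067, -0.0]], [-1, [0.026, -0.002, -0.009], [0.0006, -0.0134, -0.0]], [-1, [0.041, -0.002, -0.013], [0.0006, -0.02, -0.0]], [-1, [0.058, -0.002, -0.015], [0.0006, -0.0267, -0.0001]], [-1, [0.077, -0.003, -0.017], [0.0006, -0.0334, -0.0001]], [-1, [0.1, -0.003, -0.045], [0.0006, -0.0396, -0.0001]], [-1, [0.123, -0.003, -0.072], [0.0006, -0.0458, -0.0001]], [-1, [0.149, -0.003, -0.099], [0.0006, -0.0519, -0.0001]], [-1, [0.175, -0.003, -0.124], [0.0006, -0.0581, -0.0001]], [-1, [0.202, -0.003, -0.148], [0.0006, -0.0643, -0.0001]], [-1, [0.231, -0.002, -0.171], [0.0006, -0.0704, -0.0001]], [-1, [0.26, -0.002, -0.193], [0.0006, -0.0766, -0.0002]]]
[[-1, [0.018, -0.0, -0.032], [0.0, -0.0062, 0.0]], [-1, [0.037, -0.0, -0.064], [0.0, -0.0123, 0.0]], [-1, [0.058, -0.0, -0.094], [0.0, -0.0185, 0.0]], [-1, [0.08, -0.0, -0.124], [0.0, -0.0247, 0.0]], [-1, [0.103, -0.0, -0.153], [0.0, -0.0309, 0.0]], [-1, [0.128, 0.0, -0.181], [0.0, -0.037, 0.0]], [-1, [0.155, -0.0, -0.209], [-0.0, -0.0432, 0.0]], [-1, [0.182, 0.0, -0.235], [0.0, -0.0494, -0.0]], [-1, [0.211, 0.0, -0.259], [-0.0, -0.0556, -0.0]], [-1, [0.241, 0.0, -0.283], [0.0, -0.0617, 0.0]], [-1, [0.272, -0.0, -0.306], [0.0, -0.0679, 0.0]]]
```

Emit:
{"method": "move_arm", "body": {"steps": [[-1,[0.012,-0.001,-0.005],[0,-0.0067,0]],[-1,[0.026,-0.002,-0.009],[0,-0.0134,0]],[-1,[0.041,-0.002,-0.013],[0,-0.02,0]],[-1,[0.058,-0.002,-0.015],[0,-0.0267,0]],[-1,[0.077,-0.003,-0.017],[0,-0.0334,0]],[-1,[0.1,-0.003,-0.045],[0,-0.0396,0]],[-1,[0.123,-0.003,-0.072],[0,-0.0458,0]],[-1,[0.149,-0.003,-0.099],[0,-0.0519,0]],[-1,[0.175,-0.003,-0.124],[0,-0.0581,0]],[-1,[0.202,-0.003,-0.148],[0,-0.0643,0]],[-1,[0.231,-0.002,-0.171],[0,-0.0704,0]],[-1,[0.26,-0.002,-0.193],[0,-0.0766,0]]]}}

```text
time_s: 23.35
eef_pos: [589.4, 150.0, 250.8]
ee_rot: [0.677, 0.736, 0.003, -0.002]
contact_force: [0.3, -0.1, -2.2]
finger_gap: 17.0
grip_force: 58.6
```

Emit:
{"method": "move_arm", "body": {"steps": [[-1,[0.018,0,-0.032],[0,-0.0062,0]],[-1,[0.037,0,-0.064],[0,-0.0123,0]],[-1,[0.058,0,-0.094],[0,-0.0185,0]],[-1,[0.08,0,-0.124],[0,-0.0247,0]],[-1,[0.103,0,-0.153],[0,-0.0309,0]],[-1,[0.128,0,-0.181],[0,-0.037,0]],[-1,[0.155,0,-0.209],[0,-0.0432,0]],[-1,[0.182,0,-0.235],[0,-0.0494,0]],[-1,[0.211,0,-0.259],[0,-0.0556,0]],[-1,[0.241,0,-0.283],[0,-0.0617,0]],[-1,[0.272,0,-0.306],[0,-0.0679,0]],[-1,[0.272,0,-0.306],[0,-0.0679,0]]]}}

```text
time_s: 24.55
eef_pos: [586.6, 183.9, 287.0]
ee_rot: [0.662, 0.72, -0.139, 0.153]
contact_force: [-0.5, 0.2, -2.4]
finger_gap: 17.2
grip_force: 58.8
```

```bash
python3 - <<'E'
from carry import *
print(lipnow(),status.read_state()['contact_force'],status.read_state()['time_s'])
im2=grab_frame('top')[...,::-1]; im=grab_frame('side')[...,::-1]
o=np.zeros((400,800,3),np.uint8); o[:400,:400]=cv2.resize(im2[140:260,160:280],(400,400)); o[:400,400:]=cv2.resize(im[120:240,180:300],(400,400)); cv2.imwrite('pics/s6.png',o)
E
```

```text
(array([579.16733005, 272.60365151, 189.73463858]), np.float64(43.90235462169202), np.float64(94.776579489231)) [-0.54830278  0.18278015 -2.35688455] 24.55
```

View pics/s6.png

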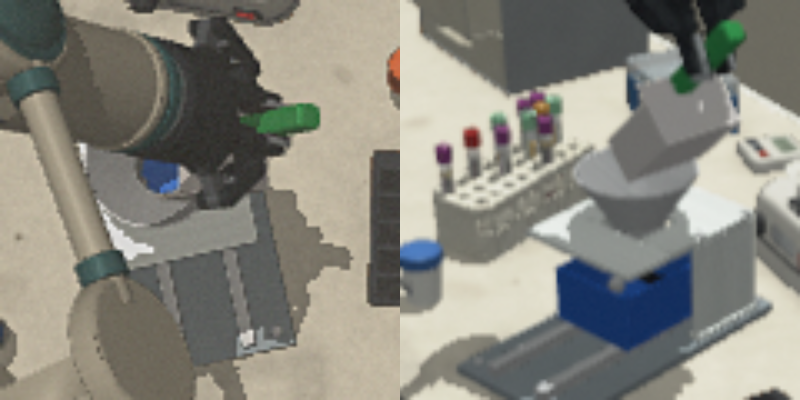

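The scoop is tipped into the funnel, and a ball shows in the box at (617,283). I'll tip slightly more and dwell, then return.

```bash
python3 - <<'E'
from carry import *
V=np.array([np.cos(np.radians(HD)),np.sin(np.radians(HD)),0])
crows([(F-22*V+[0,0,191],52,HD)],[5],smooth=False)
for c in('side','top'): grab_frame(c); print(c,[(d['xyz'].round(0) if hasattr(d['xyz'],'round') else d['xyz'],round(d['p'],2)) for d in spotter.boxes_of('ball_1',c)])
E
```

```text
lip now [579.5 271.4 190.1] 43.9 94.7 t 24.65 F [-0.6 -0.3 -1.3] gap 16.8
ik [ 0.5   0.45  1.2  -0.51  1.72  0.39] 3.1e-20
[[-1, [0.012, 0.0, -0.03], [0.0004, -0.0045, -0.0001]], [-1, [0.025, 0.0, -0.059], [0.0004, -0.009, -0.0002]], [-1, [0.039, 0.001, -0.088], [0.0003, -0.0135, -0.0003]], [-1, [0.054, 0.001, -0.116], [0.0003, -0.018, -0.0004]], [-1, [0.069, 0.002, -0.144], [0.0002, -0.0224, -0.0005]]]
side [([547.9, 257.7, 51.4], 0.73)]
top []
```

Emit:
{"method": "move_arm", "body": {"steps": [[-1,[0.012,0,-0.03],[0,-0.0045,0]],[-1,[0.025,0,-0.059],[0,-0.009,0]],[-1,[0.039,0.001,-0.088],[0,-0.0135,0]],[-1,[0.054,0.001,-0.116],[0,-0.018,0]],[-1,[0.069,0.002,-0.144],[0,-0.0224,0]],[-1,[0.069,0.002,-0.144],[0,-0.0224,0]],[-1,[0.069,0.002,-0.144],[0,-0.0224,0]],[-1,[0.069,0.002,-0.144],[0,-0.0224,0]],[-1,[0.069,0.002,-0.144],[0,-0.0224,0]]]}}

```text
time_s: 25.75
eef_pos: [586.0, 197.0, 300.2]
ee_rot: [0.651, 0.707, -0.186, 0.204]
contact_force: [-0.4, 0.2, -2.0]
finger_gap: 17.3
grip_force: 58.7
```

```bash
python3 - <<'E'
from carry import *
for i in range(3): print(status.read_state()['contact_force'].round(2)); grab_frame('side')
V=np.array([np.cos(np.radians(HD)),np.sin(np.radians(HD)),0])
crows([(F-27*V+[0,0,230],0,HD),([430,-40,230],0,HD)],[14,20])
for c in('side',): print(c,[(d['xyz'],round(d['p'],2)) for d in spotter.boxes_of('ball_1',c)])
E
```

```text
[-0.38  0.25 -1.99]
[-0.03  0.64 -0.8 ]
[ 1.07 -0.24 -1.38]
lip now [579.9 271.2 191.3] 52.0 94.6 t 25.9 F [ 0.2  1.1 -1.2] gap 17.1
ik [-0.09  0.33  1.47  0.35  1.42 -0.25] 4.9e-30
ik [-0.7   0.23  1.61  0.24  1.56 -0.83] 3.2e-29
[[-1, [-0.009, -0.001, 0.01], [0.0007, 0.0021, -0.0]], [-1, [-0.032, -0.001, 0.037], [0.0007, 0.008, -0.0]], [-1, [-0.065, -0.001, 0.081], [0.0006, 0.0171, -0.0]], [-1, [-0.103, -0.001, 0.137], [0.0006, 0.0287, -0.0001]], [-1, [-0.14, -0.002, 0.205], [0.0006, 0.0421, -0.0001]], [-1, [-0.171, -0.002, 0.281], [0.0006, 0.0569, -0.0001]], [-1, [-0.193, -0.002, 0.36], [0.0006, 0.0723, -0.0002]], [-1, [-0.206, -0.002, 0.439], [0.0005, 0.0877, -0.0002]], [-1, [-0.208, -0.002, 0.513], [0.0005, 0.1024, -0.0003]], [-1, [-0.202, -0.002, 0.58], [0.0005, 0.1159, -0.0003]], [-1, [-0.191, -0.003, 0.634], [0.0005, 0.1275, -0.0004]], [-1, [-0.178, -0.003, 0.676], [0.0006, 0.1365, -0.0004]]]
[[-1, [-0.013, 0.0, 0.025], [0.0, 0.0059, -0.0]], [-1, [-0.018, 0.0, 0.033], [0.0, 0.008, -0.0]], [-1, [-0.035, -0.011, 0.028], [0.0, 0.008, -0.0]], [-1, [-0.083, -0.041, 0.013], [0.0, 0
[... 217 characters left out ...]
], [-1, [-0.674, -0.412, -0.169], [0.0, 0.008, -0.0]], [-1, [-0.838, -0.514, -0.219], [0.0, 0.008, -0.0]]]
[[-1, [-0.168, -0.107, -0.061], [0.0, 0.0, 0.0]], [-1, [-0.339, -0.216, -0.123], [0.0, 0.0, 0.0]], [-1, [-0.51, -0.326, -0.186], [0.0, 0.0, 0.0]], [-1, [-0.678, -0.433, -0.247], [0.0, 0.0, 0.0]], [-1, [-0.839, -0.535, -0.305], [0.0, 0.0, 0.0]], [-1, [-0.989, -0.632, -0.36], [0.0, 0.0, 0.0]]]
[[-1, [-0.137, -0.087, -0.05], [0.0, 0.0, 0.0]], [-1, [-0.257, -0.164, -0.093], [0.0, 0.0, 0.0]], [-1, [-0.356, -0.227, -0.129], [0.0, 0.0, 0.0]], [-1, [-0.431, -0.275, -0.157], [0.0, 0.0, 0.0]], [-1, [-0.478, -0.305, -0.174], [0.0, 0.0, 0.0]], [-1, [-0.495, -0.316, -0.18], [0.0, 0.0, 0.0]]]
side []
```

Emit:
{"method": "move_arm", "body": {"steps": [[-1,[-0.009,0,0.01],[0,0.0021,0]],[-1,[-0.032,0,0.037],[0,0.008,0]],[-1,[-0.065,0,0.081],[0,0.0171,0]],[-1,[-0.103,0,0.137],[0,0.0287,0]],[-1,[-0.14,-0.002,0.205],[0,0.0421,0]],[-1,[-0.171,-0.002,0.281],[0,0.0569,0]],[-1,[-0.193,-0.002,0.36],[0,0.0723,0]],[-1,[-0.206,-0.002,0.439],[0,0.0877,0]],[-1,[-0.208,-0.002,0.513],[0,0.1024,0]],[-1,[-0.202,-0.002,0.58],[0,0.1159,0]],[-1,[-0.191,-0.003,0.634],[0,0.1275,0]],[-1,[-0.178,-0.003,0.676],[0,0.1365,0]]]}}

```text
time_s: 27.15
eef_pos: [590.8, 134.7, 242.5]
ee_rot: [0.67, 0.727, 0.102, -0.108]
contact_force: [-0.2, -0.7, -1.1]
finger_gap: 17.0
grip_force: 58.7
```

Emit:
{"method": "move_arm", "body": {"steps": [[-1,[-0.013,0,0.025],[0,0.0059,0]],[-1,[-0.018,0,0.033],[0,0.008,0]],[-1,[-0.035,-0.011,0.028],[0,0.008,0]],[-1,[-0.083,-0.041,0.013],[0,0.008,0]],[-1,[-0.159,-0.089,-0.01],[0,0.008,0]],[-1,[-0.26,-0.152,-0.041],[0,0.008,0]],[-1,[-0.382,-0.228,-0.079],[0,0.008,0]],[-1,[-0.521,-0.316,-0.121],[0,0.008,0]],[-1,[-0.674,-0.412,-0.169],[0,0.008,0]],[-1,[-0.838,-0.514,-0.219],[0,0.008,0]]]}}

```text
time_s: 28.15
eef_pos: [537.1, 26.3, 238.1]
ee_rot: [0.666, 0.725, 0.119, -0.126]
contact_force: [0.5, -0.7, -1.5]
finger_gap: 16.7
grip_force: 58.7
```

Emit:
{"method": "move_arm", "body": {"steps": [[-1,[-0.168,-0.107,-0.061],[0,0,0]],[-1,[-0.339,-0.216,-0.123],[0,0,0]],[-1,[-0.51,-0.326,-0.186],[0,0,0]],[-1,[-0.678,-0.433,-0.247],[0,0,0]],[-1,[-0.839,-0.535,-0.305],[0,0,0]],[-1,[-0.989,-0.632,-0.36],[0,0,0]]]}}

```text
time_s: 28.75
eef_pos: [471.8, -106.1, 238.0]
ee_rot: [0.667, 0.725, 0.119, -0.126]
contact_force: [0.0, 0.7, -1.3]
finger_gap: 17.1
grip_force: 58.7
```

```bash
python3 - <<'E'
from carry import *
im=grab_frame('top')[...,::-1]; im1=grab_frame('side')[...,::-1]
o=np.zeros((600,800,3),np.uint8); o[:,:400]=cv2.resize(im[145:265,180:260],(400,600)); 
o[:300,400:]=cv2.resize(im[195:275,275:382],(400,300)); o[300:,400:]=cv2.resize(im1[170:250,190:297],(400,300))
cv2.imwrite('pics/s7.png',o)
V=np.array([np.cos(np.radians(HD)),np.sin(np.radians(HD)),0])
# original lip xy at grasp: height of lip when standing = 21
crows([([408,-64.5,60],0,HD)],[14])
E
```

```text
lip now [461.   23.8 229.1] 0.1 94.6 t 28.85 F [ 0.4  0.9 -1.1] gap 17.1
ik [-0.77  0.39  1.87  0.25  1.17 -0.98] 5.7e-26
[[-1, [-0.017, -0.008, 0.016], [0.0005, 0.0, -0.0]], [-1, [-0.063, -0.028, 0.06], [0.0005, 0.0, -0.0]], [-1, [-0.134, -0.059, 0.129], [0.0005, 0.0, -0.0001]], [-1, [-0.225, -0.099, 0.216], [0.0005, 0.0001, -0.0001]], [-1, [-0.331, -0.146, 0.318], [0.0006, 0.0001, -0.0002]], [-1, [-0.447, -0.197, 0.429], [0.0006, 0.0001, -0.0003]], [-1, [-0.568, -0.25, 0.545], [0.0006, 0.0002, -0.0003]], [-1, [-0.689, -0.303, 0.661], [0.0006, 0.0002, -0.0004]], [-1, [-0.805, -0.354, 0.772], [0.0007, 0.0003, -0.0005]], [-1, [-0.911, -0.4, 0.873], [0.0007, 0.0003, -0.0005]]]
[[-1, [-0.091, -0.04, 0.087], [0.0, 0.0, -0.0001]], [-1, [-0.162, -0.071, 0.156], [0.0, 0.0001, -0.0001]], [-1, [-0.209, -0.091, 0.2], [0.0, 0.0001, -0.0001]], [-1, [-0.225, -0.099, 0.216], [0.0, 0.0001, -0.0001]]]
```

View pics/s7.png

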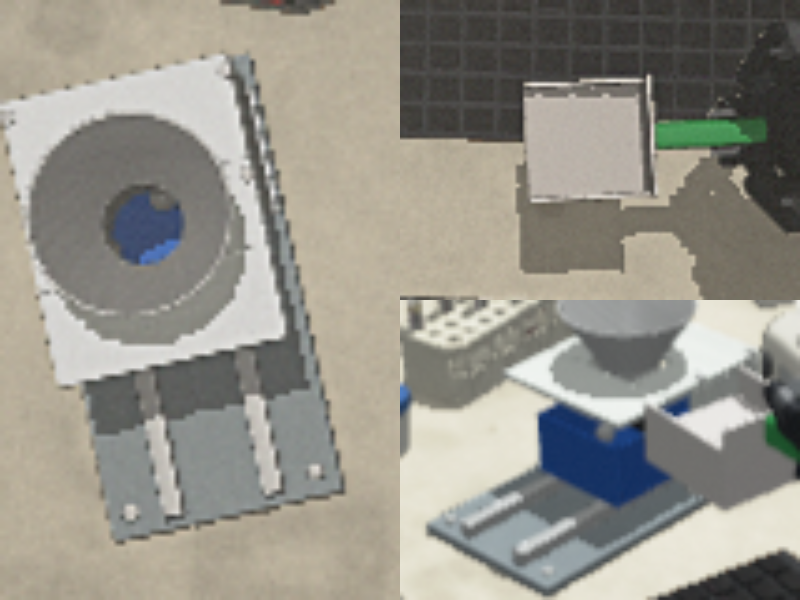

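The pan is empty, balls show in the box at (160,200) and (605,430), and none are loose. I'll put the scoop back where it stood.

Emit:
{"method": "move_arm", "body": {"steps": [[-1,[-0.017,-0.008,0.016],[0.0005,0,0]],[-1,[-0.063,-0.028,0.06],[0.0005,0,0]],[-1,[-0.134,-0.059,0.129],[0.0005,0,0]],[-1,[-0.225,-0.099,0.216],[0.0005,0,0]],[-1,[-0.331,-0.146,0.318],[0.0006,0,0]],[-1,[-0.447,-0.197,0.429],[0.0006,0,0]],[-1,[-0.568,-0.25,0.545],[0.0006,0,0]],[-1,[-0.689,-0.303,0.661],[0.0006,0,0]],[-1,[-0.805,-0.354,0.772],[0.0007,0,0]],[-1,[-0.911,-0.4,0.873],[0.0007,0,0]]]}}

```text
time_s: 29.85
eef_pos: [430.3, -175.1, 99.8]
ee_rot: [0.666, 0.725, 0.117, -0.129]
contact_force: [0.2, 0.2, -0.6]
finger_gap: 17.1
grip_force: 58.7
```

Emit:
{"method": "move_arm", "body": {"steps": [[-1,[-0.091,-0.04,0.087],[0,0,0]],[-1,[-0.162,-0.071,0.156],[0,0,0]],[-1,[-0.209,-0.091,0.2],[0,0,0]],[-1,[-0.225,-0.099,0.216],[0,0,0]],[-1,[-0.225,-0.099,0.216],[0,0,0]]]}}

```text
time_s: 30.35
eef_pos: [420.9, -192.5, 68.1]
ee_rot: [0.666, 0.725, 0.117, -0.128]
contact_force: [0.2, 0.2, -0.8]
finger_gap: 16.6
grip_force: 58.7
```

```bash
python3 - <<'E'
from carry import *
crows([([408,-64.5,23],0,HD),([408,-64.5,19],0,HD)],[6,4],smooth=False); print(status.read_state()['eef_pos'])
E
```

```text
lip now [409.8 -61.4  59.7] 0.0 94.9 t 30.35 F [ 0.2  0.2 -0.8] gap 16.6
ik [-0.77  0.44  1.91  0.26  1.08 -1.01] 1.9e-19
ik [-0.77  0.44  1.91  0.26  1.07 -1.01] 7.3e-25
[[-1, [-0.021, -0.003, 0.047], [-0.0001, 0.0, -0.0]], [-1, [-0.043, -0.005, 0.093], [-0.0001, 0.0, -0.0]], [-1, [-0.064, -0.008, 0.14], [-0.0001, 0.0, -0.0001]], [-1, [-0.085, -0.011, 0.186], [-0.0001, 0.0, -0.0001]], [-1, [-0.106, -0.013, 0.233], [-0.0001, 0.0, -0.0001]], [-1, [-0.128, -0.016, 0.279], [-0.0001, 0.0, -0.0001]], [-1, [-0.131, -0.016, 0.287], [-0.0001, 0.0, -0.0001]], [-1, [-0.133, -0.016, 0.295], [-0.0001, 0.0, -0.0001]], [-1, [-0.136, -0.016, 0.303], [-0.0001, 0.0, -0.0001]], [-1, [-0.139, -0.016, 0.311], [-0.0001, 0.0, -0.0001]]]
[ 420.91280234 -192.51870406   68.05950676]
```

Emit:
{"method": "move_arm", "body": {"steps": [[-1,[-0.021,-0.003,0.047],[0,0,0]],[-1,[-0.043,-0.005,0.093],[0,0,0]],[-1,[-0.064,-0.008,0.14],[0,0,0]],[-1,[-0.085,-0.011,0.186],[0,0,0]],[-1,[-0.106,-0.013,0.233],[0,0,0]],[-1,[-0.128,-0.016,0.279],[0,0,0]],[-1,[-0.13,-0.016,0.285],[0,0,0]],[-1,[-0.132,-0.016,0.291],[0,0,0]],[-1,[-0.132,-0.016,0.291],[0,0,0]]]}}

```text
time_s: 31.25
eef_pos: [419.3, -195.7, 30.0]
ee_rot: [0.666, 0.725, 0.117, -0.128]
contact_force: [-0.1, 1.1, -0.4]
finger_gap: 17.0
grip_force: 58.7
```

Down about 1 mm more. Straight down in tool axes is (-0.34, 0, 0.94).

Emit:
{"method": "move_arm", "body": {"steps": [[-1,[-0.002,0,0.005],[0,0,0]],[-1,[-0.004,0,0.009],[0,0,0]],[-1,[-0.004,0,0.009],[0,0,0]]]}}

```text
time_s: 31.55
eef_pos: [419.4, -195.9, 29.3]
ee_rot: [0.666, 0.725, 0.117, -0.128]
contact_force: [0.0, -1.8, 4.6]
finger_gap: 17.3
grip_force: 59.6
```

Contact felt. I'll open gently and withdraw along the tool axis.

Emit:
{"method": "move_arm", "body": {"steps": [[-0.5,[0,0,0],[0,0,0]],[-0.3,[0,0,0],[0,0,0]],[-0.1,[0,0,0],[0,0,0]],[0.1,[0,0,0],[0,0,0]],[0.1,[0,0,0],[0,0,0]],[0.1,[0,0,-0.05],[0,0,0]],[0.1,[0,0,-0.2],[0,0,0]],[0.1,[0,0,-0.45],[0,0,0]],[0.1,[0,0,-0.75],[0,0,0]],[0.1,[0,0,-1],[0,0,0]],[0.1,[0,0,-1],[0,0,0]]]}}

```text
time_s: 32.65
eef_pos: [425.0, -239.7, 145.1]
ee_rot: [0.667, 0.726, 0.117, -0.123]
contact_force: [0.4, -0.9, 0.1]
finger_gap: 47.3
grip_force: 0.0
```

```bash
python3 - <<'E'
from h import *
t=grab_frame('top')[...,::-1]
for l in('scoop','specimen_cup_1','decapper','ball_1','box'):
    for c in('top','side'):
        if c=='side' and l=='scoop': grab_frame('side')
        print(c,l,[([round(v) for v in d['xyz']],round(d['p'],2)) for d in spotter.boxes_of(l,c)][:3])
old=cv2.imread('pics/top0.png'); hs=lambda i:cv2.cvtColor(i[225:285,325:411],cv2.COLOR_BGR2HSV)
for i in(old,t): g=cv2.inRange(hs(i),(40,100,40),(80,255,255)); print(cv2.boundingRect(g),cv2.countNonZero(g))
d=cv2.absdiff(old,t)[70:285,50:430].max(2)>60; n,_,st_,ce=cv2.connectedComponentsWithStats(d.astype(np.uint8)); print([(s[:2]+[50,70]).tolist()+s[2:].tolist() for s in st_[1:] if s[4]>12])
print(status.read_state()['time_s'],status.read_state()['eef_pos'],status.read_state()['contact_force'])
E
```

```text
top scoop [([415, -124, 17], 0.68), ([585, 307, 22], 0.67)]
side scoop [([410, -150, 27], 0.58)]
top specimen_cup_1 [([433, 458, 48], 0.77), ([640, -56, 52], 0.63), ([414, -117, 20], 0.26)]
side specimen_cup_1 [([436, 446, 36], 0.54)]
top decapper [([670, 99, 67], 0.58)]
side decapper [([415, -143, 34], 0.51), ([670, 85, 44], 0.48), ([536, 264, 51], 0.46)]
top ball_1 []
side ball_1 [([437, 448, 35], 0.46)]
top box [([587, 306, 27], 0.52), ([671, 95, 66], 0.37)]
side box [([532, 260, 52], 0.66)]
(41, 23, 34, 8) 190
(40, 23, 35, 8) 190
[[208, 192, 8, 6, 22], [203, 215, 34, 26, 314], [392, 223, 35, 55, 837], [428, 223, 2, 56, 110], [356, 243, 5, 10, 20]]
33.25 [ 422.68527613 -236.31964709  141.22074043] [-0.33298708 -0.42951323 -0.47114863]
```

```bash
python3 -c "
from workcell import env
print(env.close_job())"
```

```text
the job is handed in; nothing more can be done
None
```

I've handed the job in: the box was pushed home at about 19 N, the scoop was emptied into the funnel (I saw only two of the four balls in the box, but none loose on the worktop) and stands back in its place, and the cups and decapper are unmoved, in about 33 s of robot time; no verdict came back.

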